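# Load wet resin panels on the curing bed

### The arm

A 6-joint arm with a two-finger parallel gripper is mounted at the origin on the work surface. World frame = base frame: x ahead of the robot, y to its left, z up, the work surface at z = 0. Lengths are in mm, angles in rad, forces in N, time in s.
With the tool pointing down it reaches from about 325 to 750 mm from the base axis. Payload 7.6 kg.
Tool frame: the origin (TCP) lies at the very end of the fingers, on their centre line; the grasp point (between the pads) lies 19 mm behind it; z points along the fingers, y is the line along which they close (so a half turn about z gives the same grasp; the last joint's range is limited). The gripper opens to 85 mm and grips with 20 to 120 N. Pads are 22 mm wide; open, the fingers measure 114 mm over their backs; the gripper's body (76 mm by 85 mm) begins 54 mm behind the grasp point. The pads swing forward as they close: fully open they stand 13 mm farther back than shut.
Start: joints at [-1.286, 0.052, 1.401, -0, 1.689, -0.07], TCP at [182.412, -492.313, 231.323] pointing down, gripper open.
Joint ranges: [-2.9, 2.9], [-0.91, 2.17], [0.12, 2.37], [-1.06, 4.2], [0.26, 2.73], [-2.93, 2.93]. Speed limits (rad/s): [2.57, 2.57, 3.01, 3.14, 3.14, 3.14].

### API

Orientations are given as a unit quaternion [x, y, z, w].
In Python, from station import bot gives the robot as it stands. The module is installed in compiled form; this text tells all that it offers.
- The arm moves only by the tool apply_moves, never from a script. Its argument "plan" is a list of rows, each an object of numbers: "x", "y", "z": the shift along the tool's x, y, z in cm; "rx", "ry", "rz": the turn, a rotation vector about the tool's x, y, z in rad; "grip": the finger opening in cm, from 0 to 8.54. In form: [{"x": .., "y": .., "z": .., "rx": .., "ry": .., "rz": .., "grip": ..}, ...]. A call has 1 to 8 rows; each row is the pose to reach, as a shift and turn from the pose commanded when the call began, along the tool's axes at that moment; what a row does not reach only later rows make up. A row lasts 1/12 s, in which the tool goes at most 41.7 mm and 7.16 degrees, less where a joint would pass 70% of its speed; a pose out of reach is approached as far as the arm can. A call with a gripper value outside its range is refused whole. The fingers move at their own pace and stop on an object; the grip force is fixed at half the most. Time passes only in rows, so rows that repeat a pose let the fingers close. It gives the time, the measured TCP pose, the force, the opening and the grip force at its end, in the units of the state.
- bot.observe(): the state, without advancing time (a new reading comes with each control period).
- bot.snapshot(name): name is "scene" or "side" or "wrist"; returns a dict with "color" (480x640x3 uint8, red, green, blue), "mtx" (3x3 intrinsics, pixels), "R" (3x3) and "t" (3): a world point X has camera coordinates R X + t. Camera axes: x right, y down, z forward; pixel columns grow to the right and rows downward; lengths in mm; the calibration is good to about 2 mm. A picture is of the moment at which its call begins. There is no depth.
- bot.hand_in(): hands the job in; it is judged then, once.
Trained networks look in the newest picture that a camera, given by its name, has taken for a name from the list of things; names that differ only in an ending like _2 or _b are one class to them, and where a whole thing is asked for, a point or a joint stands for the part that bears it (a point fixed in the world has none). Each returns a list of dicts, best first, with "score" (0 to 1); they miss things now and then, are a little off and sometimes report something else, mostly with a low value. They report only what shows in the picture. A call takes as long as a camera call.
- bot.spot_in(target, camera): "bbox" ([left, top, right, bottom] as shares, 0 to 1, of the picture: columns of its width, rows of its height, round what is visible of it).
- bot.spot_point(target, camera): "at" ([column, row] as shares, 0 to 1, of the picture: columns of its width, rows of its height: a listed point, or the origin of a listed thing).
The state is a dict: "clock": time; "qpos": joint angles; "joint_vel": joint speeds; "joint_efforts": joint torques, N m; "ee_pos": TCP position; "orientation": TCP orientation; "contact_force": force on the tool from outside, world axes, zero at the start; "torque": the same for the moment, N m; "opening": finger opening in mm; "grip_force": force on a finger pad.
Only numpy, scipy, OpenCV 4.12 (cv2) and the standard library are available. Lean on these libraries where they do the work, as an engineer would, in place of code of your own. Each camera call takes 0.05 s, during which the arm holds its last target. There are 200 camera calls.

### The job

Clear the two thread bobbins off the curing bed into the orange bead box, then lay every glass panel on the bed, each inside its own white outline with its orange tab pointing to the bed's orange stripe. The resin faces are still wet, so hold the panels by their edges only, never let the gripper or arm touch a face, and keep them level; when all of them are in place, press the green start button fully down. Leave the other things on the desk where they are.

Things in the scene. Friction and masses are not known exactly. Their poses are not given: they have to be found in the camera images.
- panel0: glass panel, red resin face with white dots; 3 or 4 panels are present. Slab 90 (its x) x 60 (y) x 6 mm on two rubber runners 8 mm high, inset 8 mm from the long edges: slab 8 to 14 mm above its support. Orange tab 24 mm wide, 5 mm thick, juts 15 mm from the short edge at +x. 0.11 kg. Origin: centre of the runners' underside, z up. Hold by the long edges, 60 mm apart
- panel0_face: the wet red resin layer of panel0: 80 by 50 by 2 mm on top of the slab, 5 mm in from its edges; origin at the centre of its underside, 14 mm above the panel's origin; same axes. Must not be touched by gripper or arm
- panel0_tab (a point): middle of panel0's orange tab: 52 mm along +x from the panel's origin, 14 mm above it
- panel1: glass panel, blue resin face with white dots; 3 or 4 panels are present. Slab 90 (its x) x 60 (y) x 6 mm on two rubber runners 8 mm high, inset 8 mm from the long edges: slab 8 to 14 mm above its support. Orange tab 24 mm wide, 5 mm thick, juts 15 mm from the short edge at +x. 0.11 kg. Origin: centre of the runners' underside, z up. Hold by the long edges, 60 mm apart
- panel1_face: the wet blue resin layer of panel1: 80 by 50 by 2 mm on top of the slab, 5 mm in from its edges; origin at the centre of its underside, 14 mm above the panel's origin; same axes. Must not be touched by gripper or arm
- panel1_tab (a point): middle of panel1's orange tab: 52 mm along +x from the panel's origin, 14 mm above it
- panel2: glass panel, green resin face with white dots; 3 or 4 panels are present. Slab 90 (its x) x 60 (y) x 6 mm on two rubber runners 8 mm high, inset 8 mm from the long edges: slab 8 to 14 mm above its support. Orange tab 24 mm wide, 5 mm thick, juts 15 mm from the short edge at +x. 0.11 kg. Origin: centre of the runners' underside, z up. Hold by the long edges, 60 mm apart
- panel2_face: the wet green resin layer of panel2: 80 by 50 by 2 mm on top of the slab, 5 mm in from its edges; origin at the centre of its underside, 14 mm above the panel's origin; same axes. Must not be touched by gripper or arm
- panel2_tab (a point): middle of panel2's orange tab: 52 mm along +x from the panel's origin, 14 mm above it
- panel3: glass panel, purple resin face with white dots; 3 or 4 panels are present. Slab 90 (its x) x 60 (y) x 6 mm on two rubber runners 8 mm high, inset 8 mm from the long edges: slab 8 to 14 mm above its support. Orange tab 24 mm wide, 5 mm thick, juts 15 mm from the short edge at +x. 0.11 kg. Origin: centre of the runners' underside, z up. Hold by the long edges, 60 mm apart
- panel3_face: the wet purple resin layer of panel3: 80 by 50 by 2 mm on top of the slab, 5 mm in from its edges; origin at the centre of its underside, 14 mm above the panel's origin; same axes. Must not be touched by gripper or arm
- panel3_tab (a point): middle of panel3's orange tab: 52 mm along +x from the panel's origin, 14 mm above it
- bed: curing bed, a fixed flat grey plate 320 mm (its x) by 264 mm (its y) by 16 mm high, no rim; an orange stripe runs along its +x end. Four white bay outlines, each 116 by 72 mm, are printed on it (two along x, two along y). Violet lines are decoration. Origin: centre of its underside
- bay0 (a point): bay 0 on the bed's top surface: where the origin of a panel that is central in the outline lies when its tab points to the stripe; same axes as the bed, so +x points to the stripe. Bays are 150 mm apart in the bed's x and 124 mm apart in y
- bay1 (a point): bay 1 on the bed's top surface: where the origin of a panel that is central in the outline lies when its tab points to the stripe; same axes as the bed, so +x points to the stripe. Bays are 150 mm apart in the bed's x and 124 mm apart in y
- bay2 (a point): bay 2 on the bed's top surface: where the origin of a panel that is central in the outline lies when its tab points to the stripe; same axes as the bed, so +x points to the stripe. Bays are 150 mm apart in the bed's x and 124 mm apart in y
- bay3 (a point): bay 3 on the bed's top surface: where the origin of a panel that is central in the outline lies when its tab points to the stripe; same axes as the bed, so +x points to the stripe. Bays are 150 mm apart in the bed's x and 124 mm apart in y
- bobbin_blue: wooden bobbin wound with blue thread, a cylinder 38 mm in diameter and 70 mm tall, standing somewhere on the bed at the start; 0.06 kg. Origin: centre of its foot, z up along its axis
- bobbin_red: wooden bobbin wound with red thread, a cylinder 38 mm in diameter and 70 mm tall, standing somewhere on the bed at the start; 0.06 kg. Origin: centre of its foot, z up along its axis
- beadbox_in (a point): centre of the inner floor, 4 mm above the desk, of the open orange plastic bead box: 120 by 120 by 45 mm high outside, 4 mm walls and floor, no lid, empty, fixed; axes along its walls, z up
- start (a joint): travel of the start button in m: 0 is up, 0.006 is fully down (about 5 N); it springs back
- start_top (a point): centre of the top of the green start button (32 mm across), 67 mm above the desk, on a fixed white control pod 80 by 90 by 45 mm high; it is pressed straight down
- magnifier: glass dome magnifier in a brass ring, 64 mm across, 30 mm high; loose; leave alone. Origin: centre of its underside
- beadjar: amber jar with white cap, 56 mm across, 75 mm high; loose; leave alone. Origin: centre of its underside

How it is judged (in metres and radians):
On the way, in this order (a step that is already met when the one before it is completed fails the run):
1. both bobbins are in the bead box and every panel lies in a bay with its tab towards the stripe (x of bobbin_blue in the frame of beadbox_in between -0.056 and 0.056 m and y of bobbin_blue in the frame of beadbox_in between -0.056 and 0.056 m and z of bobbin_blue in the frame of beadbox_in between -0.006 and 0.045 m and linear speed of each of bobbin_blue, bobbin_red, panel0, panel1, panel2, panel3 below 0.03 m/s and x of bobbin_red in the frame of beadbox_in between -0.056 and 0.056 m and y of bobbin_red in the frame of beadbox_in between -0.056 and 0.056 m and z of bobbin_red in the frame of beadbox_in between -0.006 and 0.045 m and ((horizontal distance between panel0 and bay0 below 0.012 m and x of panel0_tab in the frame of bay0 above 0.042 m and y of panel0_tab in the frame of bay0 between -0.018 and 0.018 m and z of panel0 in the frame of bay0 between -0.005 and 0.005 m) or (horizontal distance between panel0 and bay1 below 0.012 m and x of panel0_tab in the frame of bay1 above 0.042 m and y of panel0_tab in the frame of bay1 between -0.018 and 0.018 m and z of panel0 in the frame of bay1 between -0.005 and 0.005 m) or (horizontal distance between panel0 and bay2 below 0.012 m and x of panel0_tab in the frame of bay2 above 0.042 m and y of panel0_tab in the frame of bay2 between -0.018 and 0.018 m and z of panel0 in the frame of bay2 between -0.005 and 0.005 m) or (horizontal distance between panel0 and bay3 below 0.012 m and x of panel0_tab in the frame of bay3 above 0.042 m and y of panel0_tab in the frame of bay3 between -0.018 and 0.018 m and z of panel0 in the frame of bay3 between -0.005 and 0.005 m)) and angle between each of panel0, panel1, panel2, panel3's own z axis and vertical below 0.08 rad and ((horizontal distance between panel1 and bay0 below 0.012 m and x of panel1_tab in the frame of bay0 above 0.042 m and y of panel1_tab in the frame of bay0 between -0.018 and 0.018 m and z of panel1 in the frame of bay0 between -0.005 and 0.005 m) or (horizontal distance between panel1 and bay1 below 0.012 m and x of panel1_tab in the frame of bay1 above 0.042 m and y of panel1_tab in the frame of bay1 between -0.018 and 0.018 m and z of panel1 in the frame of bay1 between -0.005 and 0.005 m) or (horizontal distance between panel1 and bay2 below 0.012 m and x of panel1_tab in the frame of bay2 above 0.042 m and y of panel1_tab in the frame of bay2 between -0.018 and 0.018 m and z of panel1 in the frame of bay2 between -0.005 and 0.005 m) or (horizontal distance between panel1 and bay3 below 0.012 m and x of panel1_tab in the frame of bay3 above 0.042 m and y of panel1_tab in the frame of bay3 between -0.018 and 0.018 m and z of panel1 in the frame of bay3 between -0.005 and 0.005 m)) and ((horizontal distance between panel2 and bay0 below 0.012 m and x of panel2_tab in the frame of bay0 above 0.042 m and y of panel2_tab in the frame of bay0 between -0.018 and 0.018 m and z of panel2 in the frame of bay0 between -0.005 and 0.005 m) or (horizontal distance between panel2 and bay1 below 0.012 m and x of panel2_tab in the frame of bay1 above 0.042 m and y of panel2_tab in the frame of bay1 between -0.018 and 0.018 m and z of panel2 in the frame of bay1 between -0.005 and 0.005 m) or (horizontal distance between panel2 and bay2 below 0.012 m and x of panel2_tab in the frame of bay2 above 0.042 m and y of panel2_tab in the frame of bay2 between -0.018 and 0.018 m and z of panel2 in the frame of bay2 between -0.005 and 0.005 m) or (horizontal distance between panel2 and bay3 below 0.012 m and x of panel2_tab in the frame of bay3 above 0.042 m and y of panel2_tab in the frame of bay3 between -0.018 and 0.018 m and z of panel2 in the frame of bay3 between -0.005 and 0.005 m)) and ((horizontal distance between panel3 and bay0 below 0.012 m and x of panel3_tab in the frame of bay0 above 0.042 m and y of panel3_tab in the frame of bay0 between -0.018 and 0.018 m and z of panel3 in the frame of bay0 between -0.005 and 0.005 m) or (horizontal distance between panel3 and bay1 below 0.012 m and x of panel3_tab in the frame of bay1 above 0.042 m and y of panel3_tab in the frame of bay1 between -0.018 and 0.018 m and z of panel3 in the frame of bay1 between -0.005 and 0.005 m) or (horizontal distance between panel3 and bay2 below 0.012 m and x of panel3_tab in the frame of bay2 above 0.042 m and y of panel3_tab in the frame of bay2 between -0.018 and 0.018 m and z of panel3 in the frame of bay2 between -0.005 and 0.005 m) or (horizontal distance between panel3 and bay3 below 0.012 m and x of panel3_tab in the frame of bay3 above 0.042 m and y of panel3_tab in the frame of bay3 between -0.018 and 0.018 m and z of panel3 in the frame of bay3 between -0.005 and 0.005 m))), for 0.2 s.
2. the start button is pressed down (value of joint start above 0.0045 m), for 0.1 s.
At the end, for the whole second after the job is handed in: Both bobbins inside the bead box; every panel present flat on the bed in its own bay, origin within 12 mm of the bay point, tab at least 42 mm from that point towards the stripe and within 18 mm sideways; all at rest. Button pressed 4.5 mm or more once all was loaded (all of step 1); the robot touches nothing.
It fails at once if the gripper or arm touches a wet resin face (over 1 N) (contact force between any of panel0_face, panel1_face, panel2_face, panel3_face and the fingers above 1 N or contact force between any of panel0_face, panel1_face, panel2_face, panel3_face and the arm above 1 N).
It fails at once if a panel is tipped by more than 35 degrees (angle between any of panel0, panel1, panel2, panel3's own z axis and vertical above 0.61 rad).
It fails at once if another thing on the desk is shifted by more than 20 mm (distance of any of magnifier, beadjar from where it was at the start of the episode above 0.02 m).
Of panel0, panel1, panel2, panel3 only 3 to 4 are there at a start; the rules pass over those that are not, and their reading is None.
At some moment in a run one of panel0, panel1, panel2, panel3 may be knocked a few centimetres aside while the robot is not near it.
It also fails if it takes over 208 s, if anything falls off the work surface, if the arm or the gripper's body presses on something with over 40 N, if the wrist force passes 120 N, or if a joint passes its speed limit or range.

## Working session

There is one attempt and no reset: what is moved stays moved. The work goes in short steps, Python scripts to look and compute and a tool call to move; the robot and the scene stay as the last step left them, time stands still between calls to the robot, and variables do not carry over. Pictures are saved under pics/ and viewed, at most 14 in all, crops included, and the job is handed in when it is done.

Besides the shell and the picture viewer there is one more tool, called after ">>>" as name(argument=value, ...) on one line, values as JSON. apply_moves: Moves the arm, as the interface text tells. Its arguments: {"type":"object","properties":{"plan":{"type":"array"}},"required":["plan"]}

```bash
mkdir -p pics; python3 - <<'E'
from station import bot
import cv2
print(bot.observe())
for n in ("scene","side","wrist"):
    s=bot.snapshot(n); cv2.imwrite(f"pics/{n}0.png",s["color"][:,:,::-1]); print(n,s["mtx"].tolist(),s["R"].tolist(),s["t"].tolist())
E
```

```text
{'clock': 0.0, 'qpos': array([-1.28632823e+00,  5.28713837e-02,  1.40173965e+00,  6.35429834e-06,
        1.68858161e+00, -7.02870688e-02]), 'joint_vel': array([ 0.00212291, -0.00103395, -0.00165094, -0.00060233, -0.00037956,
       -0.00219737]), 'joint_efforts': array([ 1.87938504e-04, -3.81667507e+01, -3.60185802e+01, -2.23712061e-05,
        6.00270956e-03, -1.58116251e-05]), 'ee_pos': array([ 182.30982886, -492.01038577,  230.44676605]), 'orientation': array([ 9.84309419e-01,  1.76449222e-01, -8.23711927e-05, -7.95752420e-04]), 'contact_force': array([0.12770866, 0.02571952, 0.09448719]), 'torque': array([0.02831844, 0.02030387, 0.01077949]), 'grip_force': 0.0, 'opening': 85.24847155370773}
scene [[604.5220548763721, 0.0, 313.46336015404813], [0.0, 604.5220548763721, 239.0663426791082], [0.0, 0.0, 1.0]] [[0.2058754859945071, 0.9785061128051578, 0.01187735111316244], [0.8473010489794802, -0.17217159118840225, -0.502431961150887], [-0.48958780281456993, 0.1135021162383923, -0.8645351658230036]] [-98.40279190713511, -426.6463358225669, 1616.3369628395953]
side [[452.3385109675384, 0.0, 313.68031350999473], [0.0, 452.3385109675384, 240.68808379078783], [0.0, 0.0, 1.0]] [[-0.8680741490782823, -0.4961978435856387, 0.01532878739424715], [-0.3112185678352049, 0.5198860680034918, -0.795525913676275], [0.386769019877006, -0.6953460838437435, -0.6057256383434247]] [457.5440424989326, 234.40953494214793, 711.6915057353899]
wrist [[333.73387358636313, 0.0, 314.10908290406775], [0.0, 333.73387358636313, 241.37512417636827], [0.0, 0.0, 1.0]] [[0.3471385321295814, -0.9378136640850142, -0.0006090700812789597], [-0.8923092817988157, -0.33049446441330865, 0.3075021213062539], [-0.28858098538643434, -0.10620235613019405, -0.9515472003142009]] [-525.3614348826976, -39.77329047373331, 379.48781565048876]
```

View pics/scene0.png

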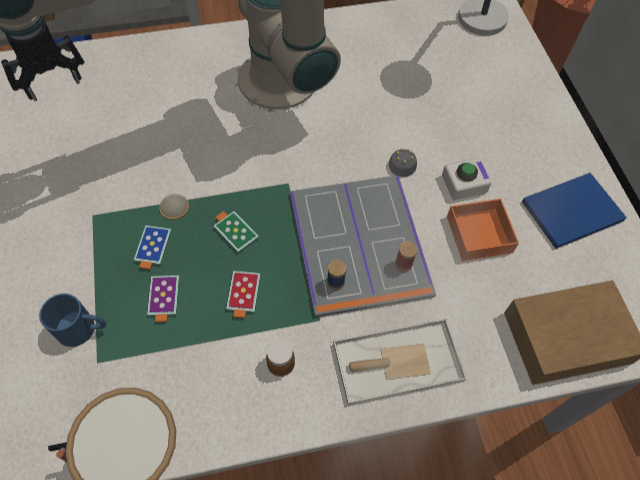

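View pics/side0.png

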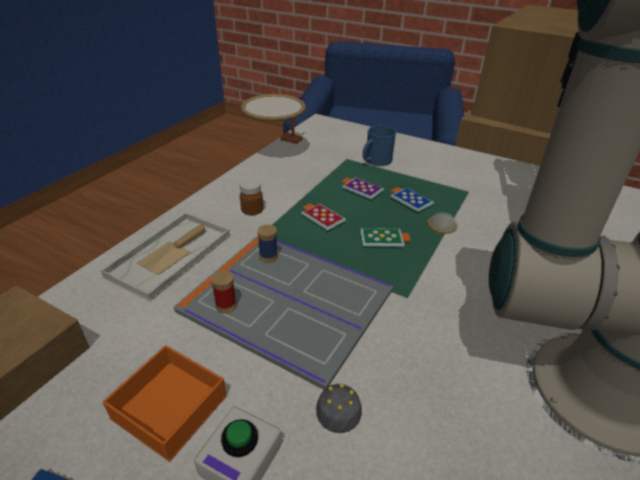

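```bash
cat > h.py <<'E'
from station import bot
import cv2, numpy as np
from scipy.spatial.transform import Rotation as Ro
def ray(s,px,z):
    d=s["R"].T@np.linalg.solve(s["mtx"],[px[0],px[1],1]); c=-s["R"].T@s["t"]
    return c+d*(z-c[2])/d[2]
def proj(s,X):
    c=s["mtx"]@(s["R"]@np.asarray(X,float)+s["t"]); return c[:2]/c[2]
def find(s,cam,name,z,k=1):
    return [(round(r["score"],2),ray(s,np.array(r["at"])*[640,480],z)[:2].round(1)) for r in bot.spot_point(name,cam)[:k]]
def togo(x,y,z,yaw):
    """tool-frame shift (cm) and rz to world mm target, tool down with tool y axis at yaw"""
    o=bot.observe(); R=Ro.from_quat(o["orientation"])
    ty=np.array([-np.sin(yaw),np.cos(yaw),0]) # tool y at yaw=0 along world y
    best=None
    for sg in (1,-1):
        Y=ty*sg; Z=np.array([0,0,-1.]); X=np.cross(Y,Z)
        T=Ro.from_matrix(np.c_[X,Y,Z]); rv=(R.inv()*T).as_rotvec()
        print("shift cm",(R.inv().apply(np.array([x,y,z])-o["ee_pos"])/10).round(2),"rot",rv.round(3),"q6",o["qpos"][5].round(2))
E
python3 - <<'E'
from h import *
Z={"beadbox_in":4,"start_top":67,"magnifier":0,"beadjar":0,"bobbin_blue":16,"bobbin_red":16,"bed":0}
for i in range(4): Z[f"panel{i}"]=0;Z[f"panel{i}_tab"]=14;Z[f"panel{i}_face"]=14;Z[f"bay{i}"]=16
for cam in ("scene","side"):
    s=bot.snapshot(cam)
    for n,z in Z.items(): print(cam,n,find(s,cam,n,z,4 if n[:3]=="bay" else 1))
E
```

```text
scene beadbox_in [(0.69, array([576.8, 372.2]))]
scene start_top [(0.48, array([418.6, 374.5]))]
scene magnifier [(0.62, array([ 761.9, -129.9]))]
scene beadjar [(0.81, array([ 771.2, -133.6]))]
scene bobbin_blue [(0.74, array([626.5,  19.3]))]
scene bobbin_red [(0.98, array([607.3, 178.4]))]
scene bed [(0.93, array([534.8,  90.5]))]
scene panel0 [(0.98, array([ 453.1, -179. ]))]
scene panel0_tab [(0.96, array([ 657.4, -191.5]))]
scene panel0_face [(0.85, array([ 604.2, -185.4]))]
scene bay0 [(0.94, array([596.7, 157.5])), (0.92, array([454. ,  25.5])), (0.89, array([454., 156.])), (0.72, array([586.5,  29.2]))]
scene panel1 [(0.98, array([ 453.1, -179. ]))]
scene panel1_tab [(0.88, array([ 500.9, -372.8]))]
scene panel1_face [(0.93, array([ 451.6, -356.2]))]
scene bay1 [(0.94, array([596.7, 157.5])), (0.92, array([454. ,  25.5])), (0.89, array([454., 156.])), (0.72, array([586.5,  29.2]))]
scene panel2 [(0.98, array([ 453.1, -179. ]))]
scene panel2_tab [(0.6, array([ 409.4, -202.1]))]
scene panel2_face [(0.59, array([ 450.7, -182.4]))]
scene bay2 [(0.94, array([596.7, 157.5])), (0.9
[... 1124 characters left out ...]
 ]))]
side bay1 [(0.88, array([594.8, 156.2])), (0.75, array([451.7, 156.5])), (0.69, array([597.1,  26. ])), (0.63, array([448.9,  36.5]))]
side panel2 [(0.98, array([ 454.4, -165.6]))]
side panel2_tab [(0.74, array([ 415.8, -204.9]))]
side panel2_face [(0.97, array([ 452., -172.]))]
side bay2 [(0.88, array([594.8, 156.2])), (0.75, array([451.7, 156.5])), (0.69, array([597.1,  26. ])), (0.63, array([448.9,  36.5]))]
side panel3 [(0.98, array([ 454.4, -165.6]))]
side panel3_tab [(0.74, array([ 626., -351.]))]
side panel3_face [(0.88, array([ 584.2, -348.6]))]
side bay3 [(0.88, array([594.8, 156.2])), (0.75, array([451.7, 156.5])), (0.69, array([597.1,  26. ])), (0.63, array([448.9,  36.5]))]
```

>>> apply_moves(plan=[{"x":24.3,"y":-21.5,"z":-3},{"x":24.3,"y":-21.5,"z":-3},{"x":24.3,"y":-21.5,"z":-3},{"x":24.3,"y":-21.5,"z":-3},{"x":24.3,"y":-21.5,"z":-3},{"x":24.3,"y":-21.5,"z":-3},{"x":24.3,"y":-21.5,"z":-3},{"x":24.3,"y":-21.5,"z":-3}])

```text
schema error: expected keys x, y, z, rx, ry, rz, grip
```

>>> apply_moves(plan=[{"x":24.3,"y":-21.5,"z":-3,"rz":0.354},{"x":24.3,"y":-21.5,"z":-3,"rz":0.354},{"x":24.3,"y":-21.5,"z":-3,"rz":0.354},{"x":24.3,"y":-21.5,"z":-3,"rz":0.354},{"x":24.3,"y":-21.5,"z":-3,"rz":0.354},{"x":24.3,"y":-21.5,"z":-3,"rz":0.354},{"x":24.3,"y":-21.5,"z":-3,"rz":0.354},{"x":24.3,"y":-21.5,"z":-3,"rz":0.354}])

```text
schema error: expected keys x, y, z, rx, ry, rz, grip
```

```bash
python3 - <<'E'
from h import *
o=bot.observe();print(o["ee_pos"],o["orientation"],o["qpos"])
s=bot.snapshot("wrist");cv2.imwrite("pics/w1.png",s["color"][:,:,::-1])
for n,z in {"bobbin_blue":16,"bobbin_red":16,"beadbox_in":4,"start_top":67,"bay0":16,"bed":0}.items(): print(n,find(s,"wrist",n,z,4))
E
```

```text
[ 182.3967114  -492.31672979  231.33536403] [ 9.84309256e-01  1.76451934e-01 -4.27042157e-06  5.14419657e-05] [-1.28631935e+00  5.21872587e-02  1.40068940e+00 -1.96254034e-05
  1.68861461e+00 -7.02866412e-02]
bobbin_blue []
bobbin_red []
beadbox_in []
start_top []
bay0 []
bed []
```

View pics/w1.png

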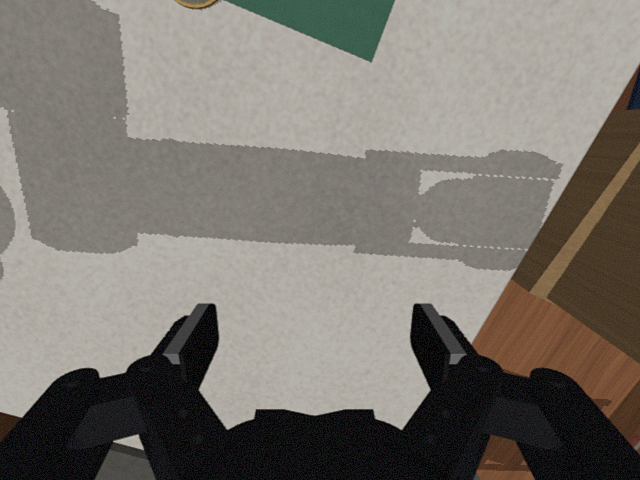

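The picture shows bare desk, the fingers at rows 300–480 and the mat edge at the top (372,60). Nothing has moved: every key is required.

>>> apply_moves(plan=[{"x":24.3,"y":-21.5,"z":-3,"rx":0,"ry":0,"rz":0,"grip":8.5},{"x":24.3,"y":-21.5,"z":-3,"rx":0,"ry":0,"rz":0,"grip":8.5},{"x":24.3,"y":-21.5,"z":-3,"rx":0,"ry":0,"rz":0,"grip":8.5},{"x":24.3,"y":-21.5,"z":-3,"rx":0,"ry":0,"rz":0,"grip":8.5},{"x":24.3,"y":-21.5,"z":-3,"rx":0,"ry":0,"rz":0,"grip":8.5},{"x":24.3,"y":-21.5,"z":-3,"rx":0,"ry":0,"rz":0,"grip":8.5},{"x":24.3,"y":-21.5,"z":-3,"rx":0,"ry":0,"rz":0,"grip":8.5},{"x":24.3,"y":-21.5,"z":-3,"rx":0,"ry":0,"rz":0,"grip":8.5}])

```text
clock: 3.57
ee_pos: [336.2, -204.0, 261.9]
orientation: [0.984, 0.177, 0.001, 0.0]
contact_force: [0.3, 0.1, 0.9]
opening: 85.1
grip_force: 0.0
```

>>> apply_moves(plan=[{"x":20,"y":-21.5,"z":-3,"rx":0,"ry":0,"rz":0.354,"grip":8.5},{"x":20,"y":-21.5,"z":-3,"rx":0,"ry":0,"rz":0.354,"grip":8.5},{"x":20,"y":-21.5,"z":-3,"rx":0,"ry":0,"rz":0.354,"grip":8.5},{"x":20,"y":-21.5,"z":-3,"rx":0,"ry":0,"rz":0.354,"grip":8.5},{"x":20,"y":-21.5,"z":-3,"rx":0,"ry":0,"rz":0.354,"grip":8.5},{"x":20,"y":-21.5,"z":-3,"rx":0,"ry":0,"rz":0.354,"grip":8.5},{"x":20,"y":-21.5,"z":-3,"rx":0,"ry":0,"rz":0.354,"grip":8.5},{"x":20,"y":-21.5,"z":-3,"rx":0,"ry":0,"rz":0.354,"grip":8.5}])

```text
clock: 4.23
ee_pos: [449.0, 68.0, 291.7]
orientation: [1.0, 0.001, 0.0, -0.0]
contact_force: [0.7, -0.6, 0.3]
opening: 84.9
grip_force: 0.0
```

```bash
python3 - <<'E'
from h import *
o=bot.observe();print(o["ee_pos"],o["orientation"],o["qpos"])
s=bot.snapshot("wrist");cv2.imwrite("pics/w2.png",s["color"][:,:,::-1])
for n,z in {"bobbin_blue":16,"bobbin_red":16,"beadbox_in":4,"start_top":67,"bay0":16,"bed":0}.items(): print(n,find(s,"wrist",n,z,4))
E
```

```text
[448.96300243  67.95388089 291.71841582] [ 9.99998876e-01  1.40447287e-03  4.47277876e-04 -2.74376042e-04] [ 6.85617653e-02 -1.56255999e-01  1.48248435e+00  5.02319422e-04
  1.81443491e+00  1.63667055e+00]
bobbin_blue [(0.67, array([625.9,  14.4])), (0.5, array([ 457.1, -171.8]))]
bobbin_red [(0.93, array([616.1, 170.3]))]
beadbox_in [(0.97, array([567.1, 364.5]))]
start_top [(0.76, array([427. , 371.9]))]
bay0 [(0.91, array([595.9,  23.3])), (0.82, array([599.8, 149. ])), (0.79, array([451.6, 148.2])), (0.77, array([446.8,  29. ]))]
bed [(0.6, array([533.,  91.]))]
```

View pics/w2.png

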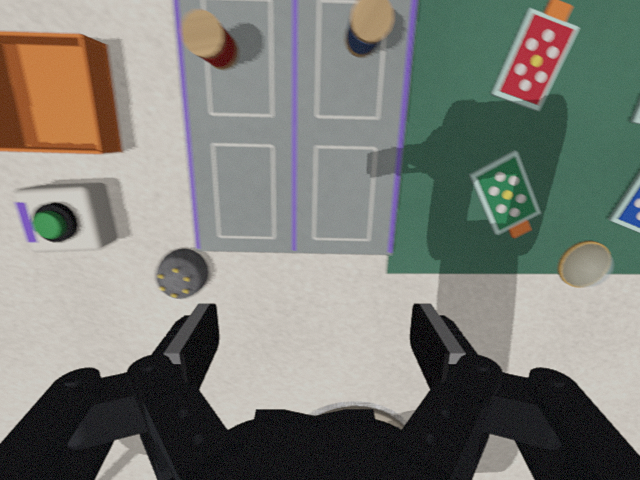

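The wrist picture shows the near bed end with bay outlines (e.g. corners (216,145)–(275,237)), the bobbins at (205,35) and (370,20), the box at top left, the button at (55,222), the green panel at (507,195) and the red one at (537,60). I'll fit the bed pose to the outlines.

```bash
cat >> h.py <<'E'
from scipy.optimize import least_squares, minimize
def bedfit(s,p0=(533,91,0)):
    g=cv2.cvtColor(s["color"],cv2.COLOR_RGB2GRAY)
    th=cv2.morphologyEx(g,cv2.MORPH_TOPHAT,np.ones((7,7)))
    P=[]
    for bx in(-75,75):
        for by in(-62,62):
            for t in np.linspace(-1,1,30):
                for X,Y in((t*57,35),(t*57,-35),(57,t*35),(-57,t*35)): P.append((bx+X,by+Y))
    P=np.array(P)
    th=th.astype(np.float32)
    def cost(p,b):
        c,n=np.cos(p[2]),np.sin(p[2]); q=np.c_[p[0]+c*P[:,0]-n*P[:,1],p[1]+n*P[:,0]+c*P[:,1],np.full(len(P),16)]
        u=(q@s["R"].T+s["t"])@s["mtx"].T; u=(u[:,:2]/u[:,2:]).astype(np.float32)
        return -cv2.remap(b,u[:,0],u[:,1],cv2.INTER_LINEAR).mean()
    p=np.array(p0,float)
    for sig in(4,2,1):
        b=cv2.GaussianBlur(th,(0,0),sig)
        p=minimize(cost,p,args=(b,),method="Nelder-Mead",options=dict(initial_simplex=p+np.array([[0,0,0],[6,0,0],[0,6,0],[0,0,.05]]))).x
    return p,cost(p,b)
def bays(p):
    c,n=np.cos(p[2]),np.sin(p[2])
    return {(i,j):(p[0]+c*x-n*y,p[1]+n*x+c*y) for i,x in enumerate((-82.5,67.5)) for j,y in enumerate((-62,62))}
E
python3 - <<'E'
from h import *
for c in("wrist","scene","side"):
    p,k=bedfit(bot.snapshot(c)); print(c,p.round(3),k)
print(bays(p))
s=bot.snapshot("wrist")
# bobbin top centres at z=86 by wood-coloured blob
hsv=cv2.cvtColor(s["color"],cv2.COLOR_RGB2HSV)
for b in((205,35),(370,20)): print(ray(s,b,86))
E
```

```text
wrist [ 5.2978e+02  8.9036e+01 -1.9000e-02] -30.656004
scene [ 5.28014e+02  9.25650e+01 -2.00000e-02] -19.212708
side [ 5.3023e+02  8.9934e+01 -1.8000e-02] -14.411894
{(0, 0): (np.float64(446.652644224902), np.float64(29.393147402760995)), (0, 1): (np.float64(448.83195212696717), np.float64(153.37399518606983)), (1, 0): (np.float64(596.6294762208402), np.float64(26.75688784381122)), (1, 1): (np.float64(598.8087841229053), np.float64(150.73773562712006))}
[613.05473406 162.41603274  86.        ]
[624.76633088  12.36478319  86.        ]
```

>>> apply_moves(plan=[{"x":16.0,"y":-9.8,"z":12,"rx":0,"ry":0,"rz":0.019,"grip":7},{"x":16.0,"y":-9.8,"z":12,"rx":0,"ry":0,"rz":0.019,"grip":7},{"x":16.0,"y":-9.8,"z":12,"rx":0,"ry":0,"rz":0.019,"grip":7},{"x":16.0,"y":-9.8,"z":12,"rx":0,"ry":0,"rz":0.019,"grip":7},{"x":16.0,"y":-9.8,"z":12,"rx":0,"ry":0,"rz":0.019,"grip":7},{"x":16.0,"y":-9.8,"z":12,"rx":0,"ry":0,"rz":0.019,"grip":7},{"x":16.0,"y":-9.8,"z":12,"rx":0,"ry":0,"rz":0.019,"grip":7},{"x":16.0,"y":-9.8,"z":12,"rx":0,"ry":0,"rz":0.019,"grip":7}])

```text
clock: 5.45
ee_pos: [608.2, 162.5, 170.3]
orientation: [1.0, -0.009, -0.001, 0.0]
contact_force: [0.9, -0.9, 0.7]
opening: 70.0
grip_force: 0.0
```

```bash
cat >> h.py <<'E'
def bobbin(s,xy0):
    """fit vertical cylinder top disc (z=86) to wood-coloured blob near guess"""
    hsv=cv2.cvtColor(s["color"],cv2.COLOR_RGB2HSV)
    m=cv2.inRange(hsv,(8,60,90),(24,200,255))
    u=proj(s,[*xy0,86]); n,l,st,ce=cv2.connectedComponentsWithStats(m)
    i=max((i for i in range(1,n) if st[i,4]>60),key=lambda i:-np.linalg.norm(ce[i]-u),default=0)
    return ray(s,ce[i],86).round(1),st[i]
E
python3 - <<'E'
from h import *
s=bot.snapshot("wrist");cv2.imwrite("pics/w3.png",s["color"][:,:,::-1])
for n,z,g in (("bobbin_red",16,(613,164)),("bobbin_blue",16,(625,13))): print(n,find(s,"wrist",n,z,2),bobbin(s,g))
togo(613,164,60,-.019)
E
```

```text
bobbin_red [(0.74, array([615.6, 166.9]))] (array([615.5, 168.3,  86. ]), array([ 279,  213,   52,   53, 2142], dtype=int32))
bobbin_blue [(0.74, array([626.9,  13.3]))] (array([628.3,  14.2,  86. ]), array([ 497,  191,   57,   54, 2341], dtype=int32))
shift cm [ 0.42 -0.17 11.34] rot [ 4.000e-03 -1.000e-03 -3.142e+00] q6 1.79
shift cm [ 0.42 -0.17 11.34] rot [-0.    -0.003  0.   ] q6 1.79
```

View pics/w3.png

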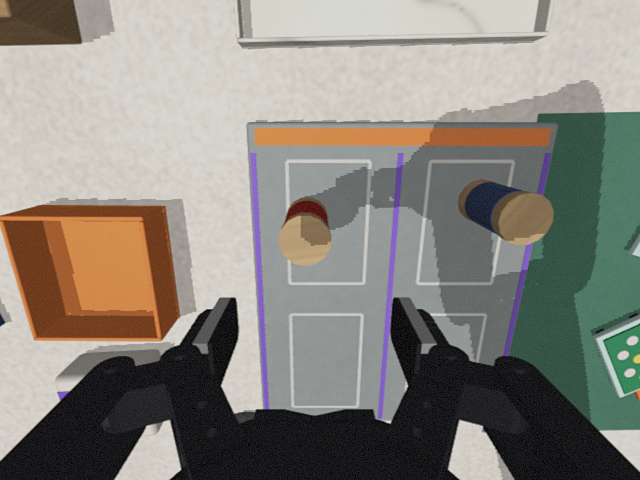

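Bobbin red's top is at pixel (305,238), blue's at (525,218), consistent with the networks. Grasping red.

>>> apply_moves(plan=[{"x":0.7,"y":-0.55,"z":4,"rx":0,"ry":0,"rz":0,"grip":7},{"x":0.7,"y":-0.55,"z":8,"rx":0,"ry":0,"rz":0,"grip":7},{"x":0.7,"y":-0.55,"z":11.5,"rx":0,"ry":0,"rz":0,"grip":7},{"x":0.7,"y":-0.55,"z":11.5,"rx":0,"ry":0,"rz":0,"grip":7},{"x":0.7,"y":-0.55,"z":11.5,"rx":0,"ry":0,"rz":0,"grip":2.5},{"x":0.7,"y":-0.55,"z":11.5,"rx":0,"ry":0,"rz":0,"grip":2.5},{"x":0.7,"y":-0.55,"z":11.5,"rx":0,"ry":0,"rz":0,"grip":2.5},{"x":0.7,"y":-0.55,"z":11.5,"rx":0,"ry":0,"rz":0,"grip":2.5}])

```text
clock: 6.27
ee_pos: [617.7, 168.7, 61.1]
orientation: [1.0, -0.009, 0.004, -0.001]
contact_force: [-1.0, -0.7, 8.6]
opening: 36.4
grip_force: 60.0
```

>>> apply_moves(plan=[{"x":0,"y":0,"z":0,"rx":0,"ry":0,"rz":0,"grip":2.5},{"x":0,"y":0,"z":-4,"rx":0,"ry":0,"rz":0,"grip":2.5},{"x":0,"y":0,"z":-8,"rx":0,"ry":0,"rz":0,"grip":2.5},{"x":0,"y":-4,"z":-8,"rx":0,"ry":0,"rz":0,"grip":2.5},{"x":-1,"y":-8,"z":-8,"rx":0,"ry":0,"rz":0,"grip":2.5},{"x":-1.5,"y":-12,"z":-8,"rx":0,"ry":0,"rz":0,"grip":2.5},{"x":-1.5,"y":-15,"z":-8,"rx":0,"ry":0,"rz":0,"grip":2.5},{"x":-1.5,"y":-15,"z":-8,"rx":0,"ry":0,"rz":0,"grip":2.5}])

```text
clock: 6.93
ee_pos: [602.0, 324.6, 138.2]
orientation: [1.0, -0.006, 0.001, -0.002]
contact_force: [-0.7, -0.2, -0.5]
opening: 36.1
grip_force: 60.3
```

```bash
python3 - <<'E'
from h import *
s=bot.snapshot("wrist");cv2.imwrite("pics/w4.png",s["color"][:,:,::-1])
print(find(s,"wrist","beadbox_in",4,2))
o=bot.observe();print(o["ee_pos"],o["opening"],o["grip_force"])
E
```

```text
[]
[603.24170177 319.83177505 137.86171978] 36.43993420673138 60.330859422683716
```

View pics/w4.png

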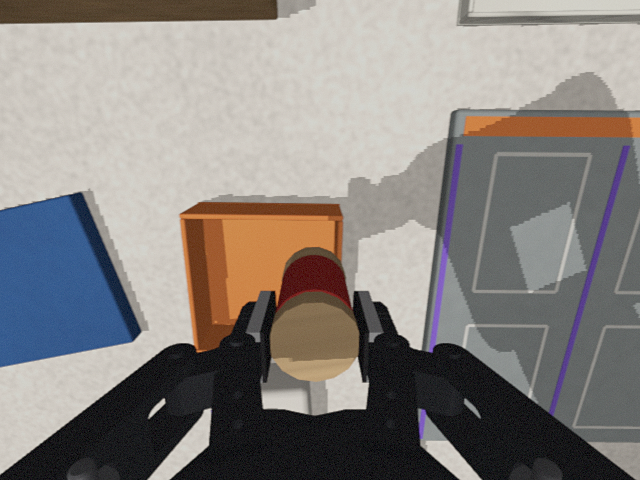

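The red bobbin is held; the box's far rim corners are at about (181,214) and (343,206) px.

```bash
python3 - <<'E'
from h import *
s=bot.snapshot("wrist")
a=ray(s,(181,214),45);b=ray(s,(343,207),45);print(a,b,np.linalg.norm(a-b))
d=(b-a)[:2]/np.linalg.norm((b-a)[:2]); n=np.array([d[1],-d[0]]); n=n if n[0]<0 else -n
c=(a+b)[:2]/2+60*n; print("centre",c,d)
for x in (c[0]+25,): togo(x,c[1],52,-.019)
E
```

```text
[628.6774001  414.78609155  45.        ] [631.90737495 297.88589677  45.        ] 116.94480867541573
centre [570.31527724 354.67881508] [ 0.02761965 -0.9996185 ]
shift cm [-0.9  -3.59  8.57] rot [ 3.00e-03 -1.00e-03 -3.14e+00] q6 2.02
shift cm [-0.9  -3.59  8.57] rot [-0.    -0.002  0.001] q6 2.02
```

```bash
python3 - <<'E'
from h import *
print(bot.observe()["ee_pos"])
s=bot.snapshot("wrist");cv2.imwrite("pics/w5.png",s["color"][:,:,::-1])
print(find(s,"wrist","beadbox_in",4,2))
hsv=cv2.cvtColor(s["color"],cv2.COLOR_RGB2HSV); m=cv2.inRange(hsv,(4,130,80),(16,255,255)); m[:, 400:]=0
c=max(cv2.findContours(m,0,2)[0],key=cv2.contourArea); p=cv2.approxPolyDP(c,5,True)[:,0]
for q in p: print(q,ray(s,q,45).round(1)[:2])
for cam in("scene","side"):
    s=bot.snapshot(cam); hsv=cv2.cvtColor(s["color"],cv2.COLOR_RGB2HSV); m=cv2.inRange(hsv,(4,130,80),(16,255,255))
    cs=[c for c in cv2.findContours(m,0,2)[0]]; u=proj(s,(568,366,20)); c=max(cs,key=lambda c:cv2.contourArea(c) if cv2.pointPolygonTest(c,tuple(map(float,u)),True)>-30 else 0)
    print(cam)
    for q in cv2.approxPolyDP(cv2.convexHull(c),2.5,True)[:,0]: print(q,ray(s,q,45).round(1)[:2],ray(s,q,0).round(1)[:2])
E
```

```text
[603.55055526 318.58792658 137.68235572]
[(0.94, array([565.9, 365.1])), (0.37, array([438. , 144.4]))]
[186 343] [521.  424.4]
[197 351] [513.2 416.4]
[218 346] [517.7 398.5]
[260 290] [567.8 360.5]
[274 290] [567.6 349.6]
[277 306] [553.7 348. ]
[284 265] [588.3 340.9]
[294 252] [598.6 332.9]
[312 246] [603.1 319.4]
[332 252] [598.1 304.5]
[330 206] [633.1 305.9]
[190 205] [635.6 406. ]
[171 217] [627.1 420.9]
scene
[517 243] [626.1 422.1] [604.5 445.1]
[499 254] [644.2 373.6] [623.3 394.7]
[487 256] [643.7 346.5] [622.7 366.5]
[469 250] [621.8 313.3] [600. 332.]
[447 217] [531.6 293. ] [506.2 311. ]
[451 206] [505.3 311.2] [478.9 329.8]
[504 208] [534.3 427.1] [509.  450.3]
side
[164 345] [623.7 307.2] [657.8 283.9]
[222 378] [506.3 309.4] [531.1 286.3]
[226 395] [483.3 329. ] [506.3 307.4]
[169 460] [486.4 438.5] [509.6 425.6]
[111 419] [593.6 436.3] [625.4 423.3]
[103 402] [623.9 424.1] [658.  410.2]
```

>>> apply_moves(plan=[{"x":-1.1,"y":-4.0,"z":0,"rx":0,"ry":0,"rz":0,"grip":2.5},{"x":-1.1,"y":-4.7,"z":3,"rx":0,"ry":0,"rz":0,"grip":2.5},{"x":-1.1,"y":-4.7,"z":6,"rx":0,"ry":0,"rz":0,"grip":2.5},{"x":-1.1,"y":-4.7,"z":8.6,"rx":0,"ry":0,"rz":0,"grip":2.5},{"x":-1.1,"y":-4.7,"z":8.6,"rx":0,"ry":0,"rz":0,"grip":2.5},{"x":-1.1,"y":-4.7,"z":8.6,"rx":0,"ry":0,"rz":0,"grip":2.5},{"x":-1.1,"y":-4.7,"z":8.6,"rx":0,"ry":0,"rz":0,"grip":6},{"x":-1.1,"y":-4.7,"z":8.6,"rx":0,"ry":0,"rz":0,"grip":6}])

```text
clock: 7.95
ee_pos: [593.9, 365.5, 52.0]
orientation: [1.0, -0.009, 0.001, -0.0]
contact_force: [-0.3, -0.7, 0.3]
opening: 59.1
grip_force: 0.0
```

>>> apply_moves(plan=[{"x":0,"y":0,"z":0,"rx":0,"ry":0,"rz":0,"grip":6},{"x":0,"y":0,"z":-4,"rx":0,"ry":0,"rz":0,"grip":6},{"x":0,"y":0,"z":-8,"rx":0,"ry":0,"rz":0,"grip":6},{"x":0,"y":0,"z":-11,"rx":0,"ry":0,"rz":0,"grip":6},{"x":0,"y":4,"z":-11,"rx":0,"ry":0,"rz":0,"grip":7},{"x":0,"y":8,"z":-11,"rx":0,"ry":0,"rz":0,"grip":7},{"x":0,"y":12,"z":-11,"rx":0,"ry":0,"rz":0,"grip":7},{"x":0,"y":16,"z":-11,"rx":0,"ry":0,"rz":0,"grip":7}])

```text
clock: 8.62
ee_pos: [589.9, 204.2, 161.4]
orientation: [1.0, -0.009, 0.001, -0.0]
contact_force: [0.3, 0.6, -0.3]
opening: 70.1
grip_force: 0.0
```

>>> apply_moves(plan=[{"x":2,"y":4,"z":0,"rx":0,"ry":0,"rz":0,"grip":7},{"x":3,"y":8,"z":0,"rx":0,"ry":0,"rz":0,"grip":7},{"x":3,"y":12,"z":0,"rx":0,"ry":0,"rz":0,"grip":7},{"x":3,"y":16,"z":0,"rx":0,"ry":0,"rz":0,"grip":7},{"x":3,"y":18,"z":0,"rx":0,"ry":0,"rz":0,"grip":7},{"x":3,"y":18,"z":0,"rx":0,"ry":0,"rz":0,"grip":7},{"x":3,"y":18,"z":0,"rx":0,"ry":0,"rz":0,"grip":7},{"x":3,"y":18,"z":0,"rx":0,"ry":0,"rz":0,"grip":7}])

```text
clock: 9.28
ee_pos: [617.0, 26.0, 160.9]
orientation: [1.0, -0.009, 0.0, -0.0]
contact_force: [0.6, 0.3, -0.3]
opening: 70.1
grip_force: 0.0
```

```bash
python3 - <<'E'
from h import *
s=bot.snapshot("wrist");print(find(s,"wrist","bobbin_blue",16,2),bobbin(s,(628,14)))
s=bot.snapshot("side");print(find(s,"side","bobbin_red",4,2));cv2.imwrite("pics/s5.png",s["color"][:,:,::-1])
s=bot.snapshot("wrist")
togo(628,14,58,-.019)
E
```

```text
[(0.83, array([626.9,  12. ])), (0.55, array([ 375.4, -288.9]))] (array([628.4,  13.8,  86. ]), array([ 304,  210,   54,   55, 2321], dtype=int32))
[(0.92, array([591.4, 366.4]))]
shift cm [ 1.14  1.22 10.23] rot [ 0.     0.    -3.139] q6 1.57
shift cm [ 1.14  1.22 10.23] rot [ 0.    -0.     0.002] q6 1.57
```

>>> apply_moves(plan=[{"x":1.1,"y":1.2,"z":4,"rx":0,"ry":0,"rz":0,"grip":7},{"x":1.1,"y":1.2,"z":8,"rx":0,"ry":0,"rz":0,"grip":7},{"x":1.1,"y":1.2,"z":10.1,"rx":0,"ry":0,"rz":0,"grip":7},{"x":1.1,"y":1.2,"z":10.1,"rx":0,"ry":0,"rz":0,"grip":7},{"x":1.1,"y":1.2,"z":10.1,"rx":0,"ry":0,"rz":0,"grip":2.5},{"x":1.1,"y":1.2,"z":10.1,"rx":0,"ry":0,"rz":0,"grip":2.5},{"x":1.1,"y":1.2,"z":10.1,"rx":0,"ry":0,"rz":0,"grip":2.5},{"x":1.1,"y":1.2,"z":10.1,"rx":0,"ry":0,"rz":0,"grip":2.5}])

```text
clock: 10.2
ee_pos: [629.4, 13.3, 62.8]
orientation: [1.0, -0.009, 0.003, -0.0]
contact_force: [0.3, 1.2, 7.1]
opening: 36.2
grip_force: 60.1
```

>>> apply_moves(plan=[{"x":0,"y":0,"z":0,"rx":0,"ry":0,"rz":0,"grip":2.5},{"x":0,"y":0,"z":-4,"rx":0,"ry":0,"rz":0,"grip":2.5},{"x":0,"y":0,"z":-8,"rx":0,"ry":0,"rz":0,"grip":2.5},{"x":0,"y":0,"z":-9,"rx":0,"ry":0,"rz":0,"grip":2.5},{"x":-2,"y":-3.5,"z":-9,"rx":0,"ry":0,"rz":0,"grip":2.5},{"x":-4,"y":-7,"z":-9,"rx":0,"ry":0,"rz":0,"grip":2.5},{"x":-6,"y":-10.5,"z":-9,"rx":0,"ry":0,"rz":0,"grip":2.5},{"x":-8,"y":-14,"z":-9,"rx":0,"ry":0,"rz":0,"grip":2.5}])

```text
clock: 10.87
ee_pos: [549.5, 155.7, 150.5]
orientation: [1.0, -0.01, 0.001, -0.0]
contact_force: [-0.5, 0.7, -0.8]
opening: 36.0
grip_force: 60.4
```

>>> apply_moves(plan=[{"x":-1.5,"y":-4,"z":0,"rx":0,"ry":0,"rz":0,"grip":2.5},{"x":-1.5,"y":-8,"z":0,"rx":0,"ry":0,"rz":0,"grip":2.5},{"x":-1.5,"y":-12,"z":0,"rx":0,"ry":0,"rz":0,"grip":2.5},{"x":-1.5,"y":-16,"z":0,"rx":0,"ry":0,"rz":0,"grip":2.5},{"x":-1.5,"y":-20,"z":0,"rx":0,"ry":0,"rz":0,"grip":2.5},{"x":-1.5,"y":-21,"z":0,"rx":0,"ry":0,"rz":0,"grip":2.5},{"x":-1.5,"y":-21,"z":0,"rx":0,"ry":0,"rz":0,"grip":2.5},{"x":-1.5,"y":-21,"z":0,"rx":0,"ry":0,"rz":0,"grip":2.5}])

```text
clock: 11.53
ee_pos: [539.1, 364.7, 149.7]
orientation: [1.0, -0.009, 0.0, 0.0]
contact_force: [-0.9, -0.3, -1.2]
opening: 36.3
grip_force: 60.4
```

```bash
python3 - <<'E'
from h import *
s=bot.snapshot("side"); s=bot.snapshot("wrist"); s=bot.snapshot("wrist"); print(find(s,"wrist","bobbin_red",4,2));print(bot.observe()["ee_pos"])
togo(538.5,366,52,-.019)
E
```

```text
[(0.86, array([587.6, 363.7]))]
[539.58265009 363.21450919 149.79911261]
shift cm [-0.12 -0.28  9.78] rot [-1.00e-03 -0.00e+00  3.14e+00] q6 2.13
shift cm [-0.12 -0.28  9.78] rot [ 0.    -0.001 -0.001] q6 2.13
```

>>> apply_moves(plan=[{"x":-0.1,"y":-0.2,"z":4,"rx":0,"ry":0,"rz":0,"grip":2.5},{"x":-0.1,"y":-0.2,"z":7,"rx":0,"ry":0,"rz":0,"grip":2.5},{"x":-0.1,"y":-0.2,"z":9.7,"rx":0,"ry":0,"rz":0,"grip":2.5},{"x":-0.1,"y":-0.2,"z":9.7,"rx":0,"ry":0,"rz":0,"grip":2.5},{"x":-0.1,"y":-0.2,"z":9.7,"rx":0,"ry":0,"rz":0,"grip":2.5},{"x":-0.1,"y":-0.2,"z":9.7,"rx":0,"ry":0,"rz":0,"grip":6},{"x":-0.1,"y":-0.2,"z":9.7,"rx":0,"ry":0,"rz":0,"grip":6},{"x":-0.1,"y":-0.2,"z":9.7,"rx":0,"ry":0,"rz":0,"grip":6}])

```text
clock: 12.4
ee_pos: [538.7, 366.7, 53.6]
orientation: [1.0, -0.009, 0.001, -0.0]
contact_force: [-0.6, 0.1, -0.5]
opening: 60.2
grip_force: 0.0
```

>>> apply_moves(plan=[{"x":0,"y":0,"z":-4,"rx":0,"ry":0,"rz":0,"grip":6},{"x":0,"y":0,"z":-8,"rx":0,"ry":0,"rz":0,"grip":6},{"x":0,"y":0,"z":-12,"rx":0,"ry":0,"rz":0,"grip":8.5},{"x":0,"y":4,"z":-14,"rx":0,"ry":0,"rz":0,"grip":8.5},{"x":0,"y":8,"z":-16,"rx":0,"ry":0,"rz":0,"grip":8.5},{"x":0,"y":12,"z":-16,"rx":0,"ry":0,"rz":0,"grip":8.5},{"x":0,"y":16,"z":-16,"rx":0,"ry":0,"rz":0,"grip":8.5},{"x":0,"y":20,"z":-16,"rx":0,"ry":0,"rz":0,"grip":8.5}])

```text
clock: 13.07
ee_pos: [534.3, 165.6, 213.8]
orientation: [1.0, -0.009, 0.001, -0.0]
contact_force: [0.6, 0.4, 0.8]
opening: 85.1
grip_force: 0.0
```

>>> apply_moves(plan=[{"x":0,"y":33,"z":-2,"rx":0,"ry":0,"rz":0,"grip":8.5},{"x":0,"y":33,"z":-2,"rx":0,"ry":0,"rz":0,"grip":8.5},{"x":0,"y":33,"z":-2,"rx":0,"ry":0,"rz":0,"grip":8.5},{"x":0,"y":33,"z":-2,"rx":0,"ry":0,"rz":0,"grip":8.5},{"x":0,"y":33,"z":-2,"rx":0,"ry":0,"rz":0,"grip":8.5},{"x":0,"y":33,"z":-2,"rx":0,"ry":0,"rz":0,"grip":8.5},{"x":0,"y":33,"z":-2,"rx":0,"ry":0,"rz":0,"grip":8.5},{"x":0,"y":33,"z":-2,"rx":0,"ry":0,"rz":0,"grip":8.5}])

```text
clock: 13.73
ee_pos: [527.9, -165.0, 233.5]
orientation: [1.0, -0.009, 0.001, 0.0]
contact_force: [0.6, 0.3, 1.0]
opening: 85.6
grip_force: 0.0
```

```bash
cat >> h.py <<'E'
COL={"panel0":((172,120,80),(6,255,255)),"panel1":((100,120,80),(120,255,255)),"panel2":((62,120,80),(85,255,255)),"panel3":((135,60,60),(165,255,255))}
def hue(s,lo,hi):
    h=cv2.cvtColor(s["color"],cv2.COLOR_RGB2HSV)
    if lo[0]>hi[0]: return cv2.inRange(h,lo,(180,hi[1],hi[2]))|cv2.inRange(h,(0,lo[1],lo[2]),hi)
    return cv2.inRange(h,lo,hi)
def panel(s,cam,name,xy0=None,base=0):
    """face centre (from hull of face colour rectified to z=base+16) and yaw by the tab (network)"""
    f=[ (r["score"],np.array(r["at"])*[640,480]) for r in bot.spot_point(name+"_face",cam)]
    if not f: return None
    if xy0 is not None: f.sort(key=lambda r:np.linalg.norm(ray(s,r[1],base+14)[:2]-xy0))
    z=base+16; c0=ray(s,f[0][1],z)[:2]
    # rectify patch 200mm at 2px/mm
    K=2.; u=np.array([[-100,-100],[100,-100],[100,100],[-100,100]],float)
    src=np.float32([proj(s,[*(c0+q),z]) for q in u]); H=cv2.getPerspectiveTransform(src,np.float32((u+100)*K))
    im=cv2.warpPerspective(s["color"],H,(400,400)); m=hue({"color":im},*COL[name])
    m=cv2.morphologyEx(m,cv2.MORPH_OPEN,np.ones((3,3)))
    n,l,st,ce=cv2.connectedComponentsWithStats(m)
    cand=[i for i in range(1,n) if st[i,4]>300]
    if not cand: return None
    i=max(cand,key=lambda i:st[i,4]); pts=np.argwhere(l==i)[:,::-1].astype(np.float32)
    (cx,cy),(w,h),a=cv2.minAreaRect(pts); a=np.radians(a)
    if w<h: a+=np.pi/2; w,h=h,w
    c=c0+np.array([cx,cy])/K-100
    om=cv2.inRange(cv2.cvtColor(im,cv2.COLOR_RGB2HSV),(6,150,130),(16,255,255))
    sc=[]
    for aa in(a,a+np.pi):
        tp=np.array([cx,cy])+K*52*np.array([np.cos(aa),np.sin(aa)]); x,y=tp.astype(int)
        sc.append(om[max(y-12,0):y+12,max(x-12,0):x+12].sum()/255)
    a=a if sc[0]>sc[1] else a+np.pi
    return round(f[0][0],2),c.round(1),round((a+np.pi)%(2*np.pi)-np.pi,3),(round(w/K,1),round(h/K,1)),sc
E
python3 - <<'E'
from h import *
for c in("side","wrist","scene"):
    s=bot.snapshot(c)
    if c=="side": print([find(s,c,"bobbin_"+n,4) for n in("red","blue")])
    for i in range(4): print(c,i,panel(s,c,f"panel{i}"))
print(bot.observe()["ee_pos"],bot.observe()["qpos"][5])
cv2.imwrite("pics/sc6.png",s["color"][:,:,::-1])
E
```

```text
[[(0.93, array([588.2, 364.7]))], [(0.7, array([535.5, 366.3]))]]
side 0 (0.62, array([ 606.8, -182.6]), np.float64(-0.298), (80.3, 48.9), [np.float64(0.0), np.float64(459.0)])
side 1 (0.64, array([ 418.7, -364.2]), np.float64(-1.406), (40.4, 20.1), [np.float64(0.0), np.float64(0.0)])
side 2 (0.7, array([ 443.2, -185.1]), np.float64(-1.048), (50.6, 47.3), [np.float64(0.0), np.float64(0.0)])
side 3 (0.78, array([ 581.6, -350.6]), np.float64(-0.162), (80.1, 52.8), [np.float64(0.0), np.float64(0.0)])
wrist 0 (0.69, array([ 605.8, -183.2]), np.float64(-0.304), (78.8, 48.7), [np.float64(0.0), np.float64(574.0)])
wrist 1 (0.8, array([ 453.1, -363.3]), np.float64(-0.359), (79.0, 49.7), [np.float64(0.0), np.float64(572.0)])
wrist 2 (0.6, array([ 455.6, -177.6]), np.float64(-2.616), (78.4, 48.1), [np.float64(0.0), np.float64(557.0)])
wrist 3 (0.62, array([ 581.1, -350.4]), np.float64(-0.165), (79.4, 50.1), [np.float64(0.0), np.float64(576.0)])
scene 0 (0.69, array([ 604.3, -180.2]), np.float64(-0.304), (79.0, 49.6), [np.float64(0.0), np.float64(547.0)])
scene 1 (0.86, array([ 450.7, -360.8]), np.float64(-0.363), (79.2, 49.9), [np.float64(0.0), np.float64(532.0)])
scene 2 (0.82, array([ 453.5, -174.8]), np.float64(-2.62), (77.8, 47.5), [np.float64(0.0), np.float64(551.0)])
scene 3 None
[ 528.45104091 -162.48998639  232.29833297] 1.2236974640741176
```

View pics/sc6.png

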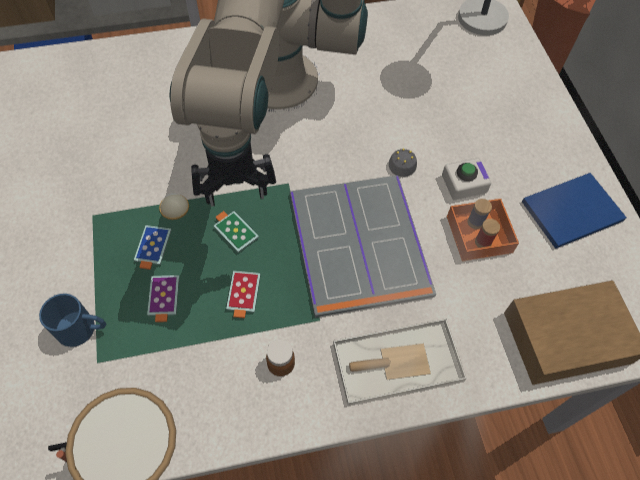

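Both bobbins stand in the box, and all four panels fit well from the wrist camera. Going to red.

>>> apply_moves(plan=[{"x":7.7,"y":1.9,"z":14.0,"rx":0,"ry":0,"rz":0.285,"grip":8.5},{"x":7.7,"y":1.9,"z":14.0,"rx":0,"ry":0,"rz":0.285,"grip":8.5},{"x":7.7,"y":1.9,"z":14.0,"rx":0,"ry":0,"rz":0.285,"grip":8.5},{"x":7.7,"y":1.9,"z":14.0,"rx":0,"ry":0,"rz":0.285,"grip":8.5},{"x":7.7,"y":1.9,"z":14.0,"rx":0,"ry":0,"rz":0.285,"grip":8.5},{"x":7.7,"y":1.9,"z":14.0,"rx":0,"ry":0,"rz":0.285,"grip":8.5},{"x":7.7,"y":1.9,"z":14.0,"rx":0,"ry":0,"rz":0.285,"grip":8.5},{"x":7.7,"y":1.9,"z":14.0,"rx":0,"ry":0,"rz":0.285,"grip":8.5}])

```text
clock: 15.25
ee_pos: [606.0, -183.4, 95.9]
orientation: [0.989, -0.151, 0.003, 0.001]
contact_force: [0.4, 0.6, -0.1]
opening: 85.2
grip_force: 0.0
```

```bash
python3 - <<'E'
from h import *
s=bot.snapshot("wrist")
r=panel(s,"wrist","panel0");print(r,bot.observe()["ee_pos"])
togo(*r[1],3,r[2])
cv2.imwrite("pics/w7.png",s["color"][:,:,::-1])
E
```

```text
(0.86, array([ 605.9, -183.1]), np.float64(-0.303), (79.2, 49.2), [np.float64(0.0), np.float64(574.0)]) [ 605.84454092 -183.37913962   95.6035633 ]
shift cm [-0.05 -0.03  9.26] rot [-8.000e-03 -1.000e-03  3.141e+00] q6 1.52
shift cm [-0.05 -0.03  9.26] rot [ 0.    -0.005 -0.   ] q6 1.52
```

View pics/w7.png

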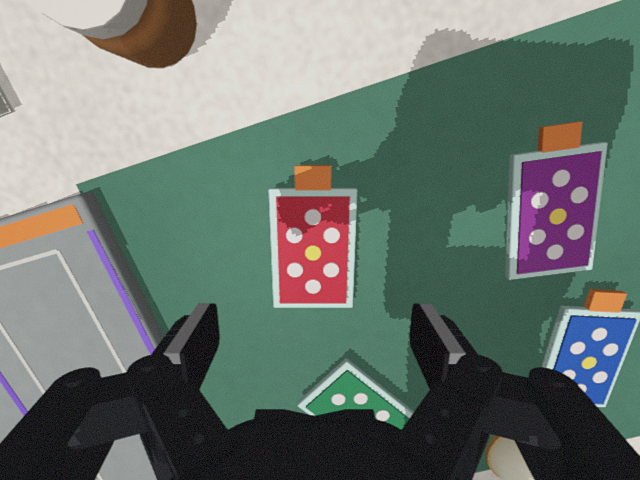

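Red is centred between the fingers (columns 272–355 against fingers 215/413). Descend.

>>> apply_moves(plan=[{"x":0,"y":0,"z":3,"rx":0,"ry":0.005,"rz":0,"grip":8.5},{"x":0,"y":0,"z":6,"rx":0,"ry":0.005,"rz":0,"grip":8.5},{"x":0,"y":0,"z":8,"rx":0,"ry":0.005,"rz":0,"grip":8.5},{"x":0,"y":0,"z":8.8,"rx":0,"ry":0.005,"rz":0,"grip":8.5},{"x":0,"y":0,"z":9.1,"rx":0,"ry":0.005,"rz":0,"grip":8.5},{"x":0,"y":0,"z":9.1,"rx":0,"ry":0.005,"rz":0,"grip":8.5},{"x":0,"y":0,"z":9.1,"rx":0,"ry":0.005,"rz":0,"grip":8.5}])

```text
clock: 15.93
ee_pos: [606.3, -183.5, 3.7]
orientation: [0.989, -0.151, 0.004, 0.001]
contact_force: [0.3, -0.2, 0.3]
opening: 84.8
grip_force: 0.0
```

```bash
python3 - <<'E'
from h import *
s=bot.snapshot("wrist");print(bot.observe()["ee_pos"],bot.observe()["contact_force"])
cv2.imwrite("pics/w8.png",s["color"][:,:,::-1])
E
```

```text
[ 606.35344613 -183.52377734    3.7925237 ] [-0.12220628 -0.4610252   0.26113258]
```

View pics/w8.png

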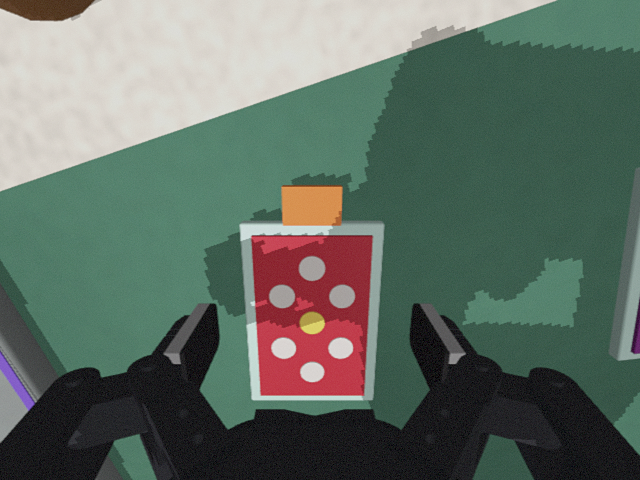

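Panel centred between open fingers; finger tips still stand about 13 mm back (≈17 mm up), so lower 6 mm more, then close.

>>> apply_moves(plan=[{"x":0,"y":0,"z":0.3,"rx":0,"ry":0,"rz":0,"grip":8.5},{"x":0,"y":0,"z":0.6,"rx":0,"ry":0,"rz":0,"grip":8.5},{"x":0,"y":0,"z":0.6,"rx":0,"ry":0,"rz":0,"grip":6.8},{"x":0,"y":0,"z":0.6,"rx":0,"ry":0,"rz":0,"grip":6.2},{"x":0,"y":0,"z":0.6,"rx":0,"ry":0,"rz":0,"grip":5.0},{"x":0,"y":0,"z":0.6,"rx":0,"ry":0,"rz":0,"grip":5.0},{"x":0,"y":0,"z":0.6,"rx":0,"ry":0,"rz":0,"grip":5.0},{"x":0,"y":0,"z":0.6,"rx":0,"ry":0,"rz":0,"grip":5.0}])

```text
clock: 16.65
ee_pos: [605.4, -183.1, -4.2]
orientation: [0.989, -0.151, 0.003, 0.0]
contact_force: [0.5, 0.1, 3.3]
opening: 58.3
grip_force: 64.5
```

```bash
python3 - <<'E'
from h import *
s=bot.snapshot("wrist");o=bot.observe();print(o["ee_pos"],o["contact_force"],o["opening"],o["grip_force"])
print(panel(s,"wrist","panel0"))
cv2.imwrite("pics/w9.png",s["color"][:,:,::-1])
E
```

```text
[ 605.42360553 -183.15273902   -4.20128927] [-0.47144318 -0.19395702  3.61535512] 57.78518219489084 64.51417565345764
(0.68, array([ 606.2, -184.1]), np.float64(-0.304), (79.8, 49.4), [np.float64(0.0), np.float64(576.0)])
```

View pics/w9.png

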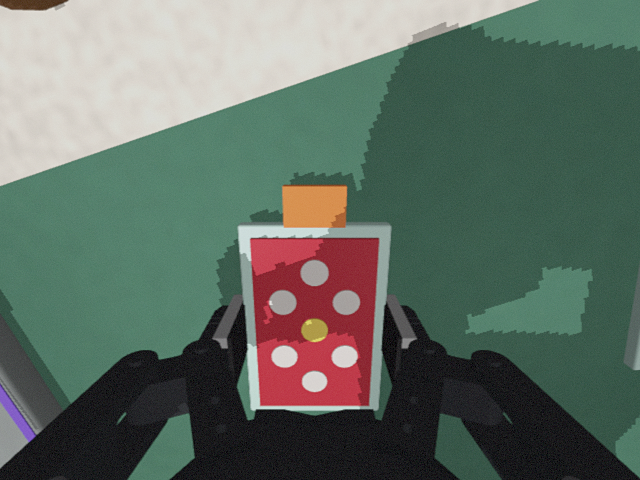

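>>> apply_moves(plan=[{"x":0,"y":0,"z":-1,"rx":0,"ry":0,"rz":0,"grip":5.0},{"x":0,"y":0,"z":-4,"rx":0,"ry":0,"rz":0,"grip":5.0},{"x":0,"y":0,"z":-7.5,"rx":0,"ry":0,"rz":0,"grip":5.0},{"x":-0.8,"y":-2.5,"z":-8,"rx":0,"ry":0,"rz":0,"grip":5.0},{"x":-2,"y":-6,"z":-8,"rx":0,"ry":0,"rz":0,"grip":5.0},{"x":-3.3,"y":-9.7,"z":-8,"rx":0,"ry":0,"rz":0,"grip":5.0},{"x":-4.6,"y":-13.5,"z":-8,"rx":0,"ry":0,"rz":0,"grip":5.0},{"x":-6,"y":-17.3,"z":-8,"rx":0,"ry":0,"rz":0,"grip":5.0}])

```text
clock: 17.42
ee_pos: [598.4, 1.6, 75.1]
orientation: [0.988, -0.151, 0.002, 0.0]
contact_force: [0.7, -0.1, -0.3]
opening: 58.1
grip_force: 64.6
```

>>> apply_moves(plan=[{"x":-1.2,"y":-3.6,"z":0,"rx":0,"ry":0,"rz":-0.06,"grip":5.0},{"x":-2.4,"y":-7.2,"z":0,"rx":0,"ry":0,"rz":-0.12,"grip":5.0},{"x":-3.4,"y":-10.5,"z":0,"rx":0,"ry":0,"rz":-0.18,"grip":5.0},{"x":-4.2,"y":-13,"z":0,"rx":0,"ry":0,"rz":-0.24,"grip":5.0},{"x":-4.7,"y":-14.4,"z":0,"rx":0,"ry":0,"rz":-0.285,"grip":5.0},{"x":-4.7,"y":-14.4,"z":0,"rx":0,"ry":0,"rz":-0.285,"grip":5.0},{"x":-4.7,"y":-14.4,"z":0,"rx":0,"ry":0,"rz":-0.285,"grip":5.0},{"x":-4.7,"y":-14.4,"z":0,"rx":0,"ry":0,"rz":-0.285,"grip":5.0}])

```text
clock: 18.08
ee_pos: [597.3, 150.2, 74.6]
orientation: [1.0, -0.01, 0.002, 0.001]
contact_force: [-0.1, 0.3, -0.2]
opening: 57.8
grip_force: 64.6
```

```bash
python3 - <<'E'
from h import *
s=bot.snapshot("wrist");o=bot.observe();print(o["ee_pos"],o["contact_force"],o["opening"],o["grip_force"])
z=o["ee_pos"][2]
r=panel(s,"wrist","panel0",base=z+4.2);print(r)
p,k=bedfit(s,(529.5,90.5,-.019));print(p,k)
togo(598.2,151.2,12.5,-.019)
E
```

```text
[597.36531373 150.00696176  74.67619091] [ 0.28985292 -0.66169347 -0.69815908] 58.309780369838904 64.55590009689331
(0.88, array([598.1, 149.5]), np.float64(-0.02), (79.8, 49.3), [np.float64(0.0), np.float64(576.0)])
[ 5.30340849e+02  8.92176223e+01 -2.35495242e-02] -17.460194
shift cm [ 0.05 -0.14  6.22] rot [-7.00e-03 -3.00e-03  3.14e+00] q6 1.78
shift cm [ 0.05 -0.14  6.22] rot [ 0.002 -0.005 -0.002] q6 1.78
```

>>> apply_moves(plan=[{"x":0.05,"y":-0.1,"z":2.5,"rx":0,"ry":0,"rz":0,"grip":5},{"x":0.05,"y":-0.1,"z":4.5,"rx":0,"ry":0,"rz":0,"grip":5},{"x":0.05,"y":-0.1,"z":5.6,"rx":0,"ry":0,"rz":0,"grip":5},{"x":0.05,"y":-0.1,"z":6.2,"rx":0,"ry":0,"rz":0,"grip":5},{"x":0.05,"y":-0.1,"z":6.2,"rx":0,"ry":0,"rz":0,"grip":5},{"x":0.05,"y":-0.1,"z":6.2,"rx":0,"ry":0,"rz":0,"grip":7.6},{"x":0.05,"y":-0.1,"z":6.2,"rx":0,"ry":0,"rz":0,"grip":7.6},{"x":0.05,"y":-0.1,"z":6.2,"rx":0,"ry":0,"rz":0,"grip":7.6}])

```text
clock: 18.85
ee_pos: [598.6, 152.3, 13.5]
orientation: [1.0, -0.009, 0.003, 0.001]
contact_force: [-0.1, 0.6, -0.3]
opening: 75.9
grip_force: 0.0
```

>>> apply_moves(plan=[{"x":0,"y":0,"z":-1,"rx":0,"ry":0,"rz":0,"grip":7.6},{"x":0,"y":0,"z":-4,"rx":0,"ry":0,"rz":0,"grip":7.6},{"x":0,"y":0,"z":-8,"rx":0,"ry":0,"rz":0,"grip":8.5},{"x":0,"y":0,"z":-12,"rx":0,"ry":0,"rz":0,"grip":8.5},{"x":-2,"y":4,"z":-13,"rx":0,"ry":0,"rz":0,"grip":8.5},{"x":-3,"y":8,"z":-13,"rx":0,"ry":0,"rz":0,"grip":8.5},{"x":-4,"y":12,"z":-13,"rx":0,"ry":0,"rz":0,"grip":8.5},{"x":-5,"y":16,"z":-13,"rx":0,"ry":0,"rz":0,"grip":8.5}])

```text
clock: 19.52
ee_pos: [544.7, -5.1, 144.4]
orientation: [1.0, -0.009, 0.004, 0.001]
contact_force: [0.9, -0.8, -0.1]
opening: 84.9
grip_force: 0.0
```

```bash
python3 - <<'E'
from h import *
s=bot.snapshot("wrist");o=bot.observe();print(o["ee_pos"],o["orientation"])
for i,b in((0,16),(1,0),(2,0),(3,0)): print(i,panel(s,"wrist",f"panel{i}",base=b))
p,k=bedfit(s,(529.5,90.5,-.019));print(p,k)
s=bot.snapshot("side")
for i,b in((0,16),(1,0),(2,0),(3,0)): print(i,panel(s,"side",f"panel{i}",base=b))
E
```

```text
[543.38508572 -11.8429488  144.19803443] [ 0.99992761 -0.01137323  0.00282405  0.00272946]
0 (0.81, array([597.8, 146.5]), np.float64(-0.01), (77.6, 44.0), [np.float64(0.0), np.float64(576.0)])
1 None
2 (0.79, array([ 464.9, -174.5]), np.float64(-2.62), (52.0, 44.9), [np.float64(0.0), np.float64(45.0)])
3 None
[ 5.29395438e+02  8.52729815e+01 -2.86230396e-02] -15.590671
0 (0.61, array([598.7, 152.6]), np.float64(-0.018), (78.3, 48.3), [np.float64(0.0), np.float64(576.0)])
1 (0.74, array([ 452.9, -364.6]), np.float64(-0.337), (79.9, 53.3), [np.float64(0.0), np.float64(500.0)])
2 None
3 (0.72, array([ 581.6, -350.5]), np.float64(-0.164), (80.3, 51.4), [np.float64(0.0), np.float64(521.0)])
```

>>> apply_moves(plan=[{"x":-8.5,"y":16.7,"z":4.9,"rx":0,"ry":0,"rz":-0.545,"grip":8.5},{"x":-8.5,"y":16.7,"z":4.9,"rx":0,"ry":0,"rz":-0.545,"grip":8.5},{"x":-8.5,"y":16.7,"z":4.9,"rx":0,"ry":0,"rz":-0.545,"grip":8.5},{"x":-8.5,"y":16.7,"z":4.9,"rx":0,"ry":0,"rz":-0.545,"grip":8.5},{"x":-8.5,"y":16.7,"z":4.9,"rx":0,"ry":0,"rz":-0.545,"grip":8.5},{"x":-8.5,"y":16.7,"z":4.9,"rx":0,"ry":0,"rz":-0.545,"grip":8.5},{"x":-8.5,"y":16.7,"z":4.9,"rx":0,"ry":0,"rz":-0.545,"grip":8.5},{"x":-8.5,"y":16.7,"z":4.9,"rx":0,"ry":0,"rz":-0.545,"grip":8.5}])

```text
clock: 20.68
ee_pos: [458.0, -168.8, 93.9]
orientation: [0.966, 0.26, 0.002, 0.001]
contact_force: [-0.1, 0.3, 0.2]
opening: 84.7
grip_force: 0.0
```

```bash
python3 - <<'E'
from h import *
bot.snapshot("side");s=bot.snapshot("wrist")
r=panel(s,"wrist","panel2");print(r,bot.observe()["ee_pos"],bot.observe()["orientation"])
togo(*r[1],-3,r[2])
print(panel(s,"wrist","panel1"),panel(s,"wrist","panel3"))
E
```

```text
(0.73, array([ 455.4, -177.4]), np.float64(-2.616), (79.0, 48.7), [np.float64(0.0), np.float64(553.0)]) [ 458.35403662 -168.25336475   94.04788489] [0.96528912 0.26116655 0.00253249 0.00158906]
shift cm [-0.76  0.6   9.7 ] rot [ 0.004 -0.004  0.003] q6 0.61
shift cm [-0.76  0.6   9.7 ] rot [ 0.006  0.007 -3.139] q6 0.61
(0.62, array([ 466.3, -367.8]), np.float64(-1.93), (50.9, 50.4), [np.float64(0.0), np.float64(0.0)]) (0.82, array([ 573.2, -348.7]), np.float64(-0.165), (64.6, 50.9), [np.float64(0.0), np.float64(0.0)])
```

>>> apply_moves(plan=[{"x":-0.75,"y":0.6,"z":3,"rx":0,"ry":0,"rz":0,"grip":8.5},{"x":-0.75,"y":0.6,"z":6,"rx":0,"ry":0,"rz":0,"grip":8.5},{"x":-0.75,"y":0.6,"z":8,"rx":0,"ry":0,"rz":0,"grip":8.5},{"x":-0.75,"y":0.6,"z":9.2,"rx":0,"ry":0,"rz":0,"grip":8.5},{"x":-0.75,"y":0.6,"z":9.7,"rx":0,"ry":0,"rz":0,"grip":8.5},{"x":-0.75,"y":0.6,"z":9.7,"rx":0,"ry":0,"rz":0,"grip":8.5},{"x":-0.75,"y":0.6,"z":9.7,"rx":0,"ry":0,"rz":0,"grip":6.8},{"x":-0.75,"y":0.6,"z":9.7,"rx":0,"ry":0,"rz":0,"grip":6.2}])

```text
clock: 21.6
ee_pos: [455.4, -178.7, -2.1]
orientation: [0.965, 0.261, 0.003, 0.002]
contact_force: [-0.0, -0.9, 0.4]
opening: 63.7
grip_force: 0.4
```

>>> apply_moves(plan=[{"x":0,"y":0,"z":0,"rx":0,"ry":0,"rz":0,"grip":5},{"x":0,"y":0,"z":0,"rx":0,"ry":0,"rz":0,"grip":5},{"x":0,"y":0,"z":0,"rx":0,"ry":0,"rz":0,"grip":5},{"x":0,"y":0,"z":0,"rx":0,"ry":0,"rz":0,"grip":5}])

```text
clock: 21.93
ee_pos: [455.7, -178.9, -1.5]
orientation: [0.965, 0.26, 0.003, 0.002]
contact_force: [-1.1, 0.6, 6.4]
opening: 58.0
grip_force: 64.7
```

```bash
python3 - <<'E'
from h import *
s=bot.snapshot("wrist");print(panel(s,"wrist","panel2"),bot.observe()["ee_pos"])
togo(445.8,30.1,75,-.019)
E
```

```text
(0.68, array([ 456.5, -179.1]), np.float64(-2.616), (79.6, 49.1), [np.float64(0.0), np.float64(62.0)]) [ 455.68657446 -178.87050827   -1.49356798]
shift cm [  9.69 -18.51  -7.72] rot [ 0.009  0.006 -2.596] q6 0.59
shift cm [  9.69 -18.51  -7.72] rot [ 0.005 -0.007  0.546] q6 0.59
```

>>> apply_moves(plan=[{"x":0,"y":0,"z":-1,"rx":0,"ry":0,"rz":0,"grip":5.0},{"x":0,"y":0,"z":-4,"rx":0,"ry":0,"rz":0,"grip":5.0},{"x":0,"y":0,"z":-7,"rx":0,"ry":0,"rz":0,"grip":5.0},{"x":1.5,"y":-2.9,"z":-7.7,"rx":0,"ry":0,"rz":0,"grip":5.0},{"x":3.3,"y":-6.3,"z":-7.7,"rx":0,"ry":0,"rz":0,"grip":5.0},{"x":5.2,"y":-9.9,"z":-7.7,"rx":0,"ry":0,"rz":0,"grip":5.0},{"x":7.1,"y":-13.5,"z":-7.7,"rx":0,"ry":0,"rz":0,"grip":5.0},{"x":9.0,"y":-17.1,"z":-7.7,"rx":0,"ry":0,"rz":0,"grip":5.0}])

```text
clock: 22.7
ee_pos: [445.6, 16.4, 74.4]
orientation: [0.966, 0.26, 0.003, 0.002]
contact_force: [0.6, -0.4, -1.1]
opening: 58.1
grip_force: 64.8
```

>>> apply_moves(plan=[{"x":0.7,"y":-1.4,"z":0,"rx":0,"ry":0,"rz":-0.1,"grip":5.0},{"x":0.7,"y":-1.4,"z":0,"rx":0,"ry":0,"rz":-0.22,"grip":5.0},{"x":0.7,"y":-1.4,"z":0,"rx":0,"ry":0,"rz":-0.34,"grip":5.0},{"x":0.7,"y":-1.4,"z":0,"rx":0,"ry":0,"rz":-0.46,"grip":5.0},{"x":0.7,"y":-1.4,"z":0,"rx":0,"ry":0,"rz":-0.58,"grip":5.0},{"x":0.7,"y":-1.4,"z":0,"rx":0,"ry":0,"rz":-0.7,"grip":5.0},{"x":0.7,"y":-1.4,"z":0,"rx":0,"ry":0,"rz":-0.82,"grip":5.0},{"x":0.7,"y":-1.4,"z":0,"rx":0,"ry":0,"rz":-0.94,"grip":5.0}])

```text
clock: 23.37
ee_pos: [445.0, 30.4, 74.1]
orientation: [0.741, 0.672, 0.002, 0.003]
contact_force: [-0.2, 0.6, -1.2]
opening: 57.7
grip_force: 64.8
```

>>> apply_moves(plan=[{"x":0,"y":0,"z":0,"rx":0,"ry":0,"rz":-0.12,"grip":5.0},{"x":0,"y":0,"z":0,"rx":0,"ry":0,"rz":-0.24,"grip":5.0},{"x":0,"y":0,"z":0,"rx":0,"ry":0,"rz":-0.36,"grip":5.0},{"x":0,"y":0,"z":0,"rx":0,"ry":0,"rz":-0.48,"grip":5.0},{"x":0,"y":0,"z":0,"rx":0,"ry":0,"rz":-0.6,"grip":5.0},{"x":0,"y":0,"z":0,"rx":0,"ry":0,"rz":-0.72,"grip":5.0},{"x":0,"y":0,"z":0,"rx":0,"ry":0,"rz":-0.84,"grip":5.0},{"x":0,"y":0,"z":0,"rx":0,"ry":0,"rz":-0.96,"grip":5.0}])

```text
clock: 24.03
ee_pos: [445.0, 30.4, 74.1]
orientation: [0.347, 0.938, 0.0, 0.003]
contact_force: [0.1, 0.0, -0.9]
opening: 58.2
grip_force: 64.8
```

>>> apply_moves(plan=[{"x":0,"y":0,"z":0,"rx":0,"ry":0,"rz":-0.12,"grip":5.0},{"x":0,"y":0,"z":0,"rx":0,"ry":0,"rz":-0.24,"grip":5.0},{"x":0,"y":0,"z":0,"rx":0,"ry":0,"rz":-0.36,"grip":5.0},{"x":0,"y":0,"z":0,"rx":0,"ry":0,"rz":-0.48,"grip":5.0},{"x":0,"y":0,"z":0,"rx":0,"ry":0,"rz":-0.6,"grip":5.0},{"x":0,"y":0,"z":0,"rx":0,"ry":0,"rz":-0.69,"grip":5.0},{"x":0,"y":0,"z":0,"rx":0,"ry":0,"rz":-0.69,"grip":5.0},{"x":0,"y":0,"z":0,"rx":0,"ry":0,"rz":-0.69,"grip":5.0}])

```text
clock: 24.7
ee_pos: [445.0, 30.4, 73.8]
orientation: [0.014, 1.0, -0.001, 0.003]
contact_force: [0.1, 0.3, -1.0]
opening: 58.4
grip_force: 64.8
```

```bash
python3 - <<'E'
from h import *
bot.snapshot("side");s=bot.snapshot("wrist");o=bot.observe();print(o["ee_pos"],o["opening"])
print(panel(s,"wrist","panel2",base=o["ee_pos"][2]+2))
togo(445.8,30.1,15,-.019)
E
```

```text
[444.94964511  30.35710051  73.56766036] 58.10846651814129
(0.59, array([443.9,  29.6]), np.float64(-0.029), (80.1, 49.1), [np.float64(0.0), np.float64(129.0)])
shift cm [-0.06 -0.01  5.85] rot [-0.002  0.005 -0.008] q6 -1.56
shift cm [-0.06 -0.01  5.85] rot [8.000e-03 2.000e-03 3.134e+00] q6 -1.56
```

>>> apply_moves(plan=[{"x":-0.15,"y":0.0,"z":2.5,"rx":0,"ry":0,"rz":-0.008,"grip":5},{"x":-0.15,"y":0.0,"z":4.5,"rx":0,"ry":0,"rz":-0.008,"grip":5},{"x":-0.15,"y":0.0,"z":5.4,"rx":0,"ry":0,"rz":-0.008,"grip":5},{"x":-0.15,"y":0.0,"z":5.8,"rx":0,"ry":0,"rz":-0.008,"grip":5},{"x":-0.15,"y":0.0,"z":5.8,"rx":0,"ry":0,"rz":-0.008,"grip":5},{"x":-0.15,"y":0.0,"z":5.8,"rx":0,"ry":0,"rz":-0.008,"grip":7.6},{"x":-0.15,"y":0.0,"z":5.8,"rx":0,"ry":0,"rz":-0.008,"grip":7.6},{"x":-0.15,"y":0.0,"z":5.8,"rx":0,"ry":0,"rz":-0.008,"grip":7.6}])

```text
clock: 25.52
ee_pos: [447.3, 30.2, 15.9]
orientation: [0.009, 1.0, -0.001, 0.003]
contact_force: [-0.1, -0.9, 0.4]
opening: 75.8
grip_force: 0.0
```

>>> apply_moves(plan=[{"x":0,"y":0,"z":-1,"rx":0,"ry":0,"rz":0,"grip":7.6},{"x":0,"y":0,"z":-4,"rx":0,"ry":0,"rz":0,"grip":7.6},{"x":0,"y":0,"z":-8,"rx":0,"ry":0,"rz":0,"grip":8.5},{"x":0,"y":0,"z":-12,"rx":0,"ry":0,"rz":0,"grip":8.5},{"x":-2,"y":-4,"z":-14,"rx":0,"ry":0,"rz":0.1,"grip":8.5},{"x":-4,"y":-8,"z":-14,"rx":0,"ry":0,"rz":0.2,"grip":8.5},{"x":-6,"y":-12,"z":-14,"rx":0,"ry":0,"rz":0.3,"grip":8.5},{"x":-7,"y":-16,"z":-14,"rx":0,"ry":0,"rz":0.4,"grip":8.5}])

```text
clock: 26.18
ee_pos: [511.3, -120.5, 157.8]
orientation: [0.209, 0.978, -0.0, 0.004]
contact_force: [1.0, 0.3, -0.3]
opening: 84.9
grip_force: 0.0
```

```bash
python3 - <<'E'
from h import *
print(bot.observe()["ee_pos"])
for c in("scene","side"):
    s=bot.snapshot(c)
    for i,b in((0,16),(1,0),(2,16),(3,0)): print(c,i,panel(s,c,f"panel{i}",base=b))
cv2.imwrite("pics/s10.png",s["color"][:,:,::-1])
togo(581,-350,93,-.165)
E
```

```text
[ 511.29005593 -120.50708822  157.81036294]
scene 0 (0.67, array([597.6, 154. ]), np.float64(-0.015), (77.1, 48.2), [np.float64(0.0), np.float64(96.0)])
scene 1 (0.58, array([ 450.8, -360.8]), np.float64(-0.362), (79.4, 50.1), [np.float64(0.0), np.float64(518.0)])
scene 2 (0.68, array([445.2,  32.4]), np.float64(-0.018), (77.3, 48.2), [np.float64(0.0), np.float64(528.0)])
scene 3 (0.79, array([ 579.3, -347.8]), np.float64(-0.165), (79.9, 50.6), [np.float64(0.0), np.float64(542.0)])
side 0 (0.9, array([598.8, 152.7]), np.float64(-0.019), (78.4, 48.3), [np.float64(0.0), np.float64(575.0)])
side 1 (0.75, array([ 453.3, -363.6]), np.float64(-0.34), (80.3, 55.2), [np.float64(0.0), np.float64(493.0)])
side 2 (0.57, array([446.2,  31. ]), np.float64(-0.01), (77.2, 47.6), [np.float64(0.0), np.float64(576.0)])
side 3 (0.65, array([ 581.3, -350.3]), np.float64(-0.17), (80.5, 52.0), [np.float64(0.0), np.float64(518.0)])
shift cm [-15.83 -18.38   6.38] rot [-0.     0.005 -0.25 ] q6 -1.45
shift cm [-15.83 -18.38   6.38] rot [0.008 0.    2.892] q6 -1.45
```

View pics/s10.png

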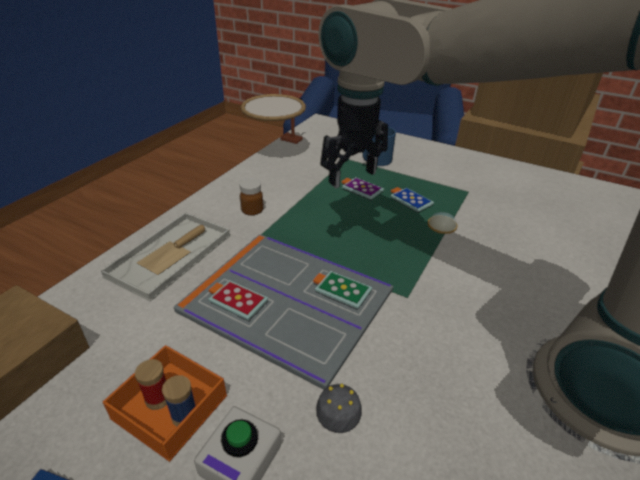

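Red and green lie correctly in bays (240,297), (343,288) px; bobbins in the box. Next is purple.

>>> apply_moves(plan=[{"x":-15.8,"y":-18.4,"z":6.4,"rx":0,"ry":0.005,"rz":-0.25,"grip":8.5},{"x":-15.8,"y":-18.4,"z":6.4,"rx":0,"ry":0.005,"rz":-0.25,"grip":8.5},{"x":-15.8,"y":-18.4,"z":6.4,"rx":0,"ry":0.005,"rz":-0.25,"grip":8.5},{"x":-15.8,"y":-18.4,"z":6.4,"rx":0,"ry":0.005,"rz":-0.25,"grip":8.5},{"x":-15.8,"y":-18.4,"z":6.4,"rx":0,"ry":0.005,"rz":-0.25,"grip":8.5},{"x":-15.8,"y":-18.4,"z":6.4,"rx":0,"ry":0.005,"rz":-0.25,"grip":8.5},{"x":-15.8,"y":-18.4,"z":6.4,"rx":0,"ry":0.005,"rz":-0.25,"grip":8.5},{"x":-15.8,"y":-18.4,"z":6.4,"rx":0,"ry":0.005,"rz":-0.25,"grip":8.5}])

```text
clock: 27.35
ee_pos: [579.5, -352.0, 89.4]
orientation: [0.084, 0.996, 0.001, -0.002]
contact_force: [-0.5, 1.2, -0.2]
opening: 85.1
grip_force: 0.0
```

```bash
python3 - <<'E'
from h import *
bot.snapshot("side");s=bot.snapshot("wrist")
r=panel(s,"wrist","panel3");print(r,bot.observe()["ee_pos"])
togo(*r[1],-2.5,r[2])
print(panel(s,"wrist","panel1"))
E
```

```text
(0.91, array([ 580.9, -350.6]), np.float64(-0.165), (79.9, 49.5), [np.float64(0.0), np.float64(576.0)]) [ 580.85288204 -349.99409762   93.82875339]
shift cm [ 0.   -0.05  9.63] rot [-0.001  0.002 -0.   ] q6 -2.0
shift cm [ 0.   -0.05  9.63] rot [3.000e-03 1.000e-03 3.141e+00] q6 -2.0
(0.84, array([ 456.8, -365.2]), np.float64(-0.359), (70.6, 49.4), [np.float64(0.0), np.float64(473.0)])
```

>>> apply_moves(plan=[{"x":0,"y":-0.05,"z":3,"rx":0,"ry":0,"rz":0,"grip":8.5},{"x":0,"y":-0.05,"z":6,"rx":0,"ry":0,"rz":0,"grip":8.5},{"x":0,"y":-0.05,"z":8,"rx":0,"ry":0,"rz":0,"grip":8.5},{"x":0,"y":-0.05,"z":9.2,"rx":0,"ry":0,"rz":0,"grip":8.5},{"x":0,"y":-0.05,"z":9.6,"rx":0,"ry":0,"rz":0,"grip":8.5},{"x":0,"y":-0.05,"z":9.6,"rx":0,"ry":0,"rz":0,"grip":8.5},{"x":0,"y":-0.05,"z":9.6,"rx":0,"ry":0,"rz":0,"grip":6.8},{"x":0,"y":-0.05,"z":9.6,"rx":0,"ry":0,"rz":0,"grip":6.2}])

```text
clock: 28.22
ee_pos: [581.3, -352.3, -1.0]
orientation: [0.083, 0.997, -0.001, 0.002]
contact_force: [1.0, 3.7, 1.5]
opening: 63.3
grip_force: 0.4
```

>>> apply_moves(plan=[{"x":0,"y":0,"z":0,"rx":0,"ry":0,"rz":0,"grip":5},{"x":0,"y":0,"z":0,"rx":0,"ry":0,"rz":0,"grip":5},{"x":0,"y":0,"z":0,"rx":0,"ry":0,"rz":0,"grip":5},{"x":0,"y":0,"z":0,"rx":0,"ry":0,"rz":0,"grip":5}])

```text
clock: 28.55
ee_pos: [581.6, -352.6, -0.5]
orientation: [0.083, 0.997, -0.001, 0.002]
contact_force: [0.0, 0.8, 7.7]
opening: 57.8
grip_force: 64.8
```

>>> apply_moves(plan=[{"x":0,"y":0,"z":-1,"rx":0,"ry":0,"rz":0,"grip":5.0},{"x":0,"y":0,"z":-4,"rx":0,"ry":0,"rz":0,"grip":5.0},{"x":0,"y":0,"z":-7,"rx":0,"ry":0,"rz":0,"grip":5.0},{"x":0.3,"y":2.5,"z":-8,"rx":0,"ry":0,"rz":0,"grip":5.0},{"x":0.8,"y":6.3,"z":-8,"rx":0,"ry":0,"rz":0,"grip":5.0},{"x":1.3,"y":10.2,"z":-8,"rx":0,"ry":0,"rz":0,"grip":5.0},{"x":1.8,"y":14.1,"z":-8,"rx":0,"ry":0,"rz":0,"grip":5.0},{"x":2.3,"y":18,"z":-8,"rx":0,"ry":0,"rz":0,"grip":5.0}])

```text
clock: 29.22
ee_pos: [587.2, -169.0, 77.4]
orientation: [0.084, 0.996, -0.0, 0.0]
contact_force: [1.6, 0.2, -2.0]
opening: 58.3
grip_force: 64.6
```

>>> apply_moves(plan=[{"x":0.5,"y":3.9,"z":0,"rx":0,"ry":0,"rz":-0.04,"grip":5.0},{"x":1.0,"y":7.8,"z":0,"rx":0,"ry":0,"rz":-0.08,"grip":5.0},{"x":1.5,"y":11.7,"z":0,"rx":0,"ry":0,"rz":-0.12,"grip":5.0},{"x":2.0,"y":15.5,"z":0,"rx":0,"ry":0,"rz":-0.146,"grip":5.0},{"x":2.4,"y":18.3,"z":0,"rx":0,"ry":0,"rz":-0.146,"grip":5.0},{"x":2.4,"y":19.5,"z":0,"rx":0,"ry":0,"rz":-0.146,"grip":5.0},{"x":2.4,"y":19.5,"z":0,"rx":0,"ry":0,"rz":-0.146,"grip":5.0},{"x":2.4,"y":19.5,"z":0,"rx":0,"ry":0,"rz":-0.146,"grip":5.0}])

```text
clock: 29.88
ee_pos: [596.3, 25.6, 76.9]
orientation: [0.01, 1.0, -0.0, 0.0]
contact_force: [0.6, -0.0, -1.7]
opening: 58.0
grip_force: 64.6
```

```bash
python3 - <<'E'
from h import *
bot.snapshot("side");s=bot.snapshot("wrist");o=bot.observe();print(o["ee_pos"],o["opening"])
print(panel(s,"wrist","panel3",base=o["ee_pos"][2]+2))
togo(595.8,27.2,15,-.019)
E
```

```text
[596.17567546  24.33540987  76.60092616] 57.885144238294984
(0.71, array([594.2,  23.9]), np.float64(-0.02), (79.1, 49.1), [np.float64(0.0), np.float64(169.0)])
shift cm [0.04 0.3  6.15] rot [-0.001  0.    -0.004] q6 -1.57
shift cm [0.04 0.3  6.15] rot [0.000e+00 1.000e-03 3.138e+00] q6 -1.57
```

>>> apply_moves(plan=[{"x":-0.1,"y":0.3,"z":2.5,"rx":0,"ry":0,"rz":0,"grip":5},{"x":-0.1,"y":0.3,"z":4.5,"rx":0,"ry":0,"rz":0,"grip":5},{"x":-0.1,"y":0.3,"z":5.6,"rx":0,"ry":0,"rz":0,"grip":5},{"x":-0.1,"y":0.3,"z":6.1,"rx":0,"ry":0,"rz":0,"grip":5},{"x":-0.1,"y":0.3,"z":6.1,"rx":0,"ry":0,"rz":0,"grip":5},{"x":-0.1,"y":0.3,"z":6.1,"rx":0,"ry":0,"rz":0,"grip":7.6},{"x":-0.1,"y":0.3,"z":6.1,"rx":0,"ry":0,"rz":0,"grip":7.6},{"x":-0.1,"y":0.3,"z":6.1,"rx":0,"ry":0,"rz":0,"grip":7.6}])

```text
clock: 30.7
ee_pos: [597.5, 28.4, 15.9]
orientation: [0.011, 1.0, -0.0, 0.001]
contact_force: [1.0, 0.5, 0.5]
opening: 76.1
grip_force: 0.0
```

>>> apply_moves(plan=[{"x":0,"y":0,"z":-1,"rx":0,"ry":0,"rz":0,"grip":7.6},{"x":0,"y":0,"z":-4,"rx":0,"ry":0,"rz":0,"grip":7.6},{"x":0,"y":0,"z":-8,"rx":0,"ry":0,"rz":0,"grip":8.5},{"x":0,"y":0,"z":-12,"rx":0,"ry":0,"rz":0,"grip":8.5},{"x":2,"y":-4,"z":-14,"rx":0,"ry":0,"rz":0.05,"grip":8.5},{"x":4,"y":-8,"z":-14,"rx":0,"ry":0,"rz":0.1,"grip":8.5},{"x":6,"y":-12,"z":-14,"rx":0,"ry":0,"rz":0.15,"grip":8.5},{"x":8,"y":-15,"z":-14,"rx":0,"ry":0,"rz":0.2,"grip":8.5}])

```text
clock: 31.37
ee_pos: [517.4, -114.9, 157.1]
orientation: [0.111, 0.994, -0.0, 0.001]
contact_force: [0.8, -1.5, 0.1]
opening: 84.9
grip_force: 0.0
```

```bash
python3 - <<'E'
from h import *
print(bot.observe()["ee_pos"])
for c in("scene","side"):
    s=bot.snapshot(c)
    for i,b in((0,16),(1,0),(2,16),(3,16)): print(c,i,panel(s,c,f"panel{i}",base=b))
togo(453,-363.5,93,-.36)
E
```

```text
[ 517.42524007 -114.94908629  157.13037199]
scene 0 None
scene 1 None
scene 2 (0.86, array([445.2,  32.4]), np.float64(-0.015), (77.3, 48.2), [np.float64(0.0), np.float64(526.0)])
scene 3 (0.68, array([595.3,  29.9]), np.float64(-0.024), (80.0, 50.0), [np.float64(0.0), np.float64(514.0)])
side 0 (0.82, array([598.7, 152.6]), np.float64(-0.018), (78.3, 48.0), [np.float64(0.0), np.float64(576.0)])
side 1 (0.72, array([ 453. , -364.6]), np.float64(-0.336), (80.4, 53.6), [np.float64(0.0), np.float64(488.0)])
side 2 (0.7, array([446.3,  30.9]), np.float64(-0.012), (77.2, 47.6), [np.float64(0.0), np.float64(576.0)])
side 3 (0.85, array([597. ,  28.4]), np.float64(-0.021), (80.1, 50.1), [np.float64(0.0), np.float64(547.0)])
shift cm [  0.93 -25.92   6.23] rot [-0.    -0.     0.141] q6 -1.64
shift cm [  0.93 -25.92   6.23] rot [ 0.    -0.    -3.001] q6 -1.64
```

>>> apply_moves(plan=[{"x":0.9,"y":-25.9,"z":6.2,"rx":0,"ry":0,"rz":0.14,"grip":8.5},{"x":0.9,"y":-25.9,"z":6.2,"rx":0,"ry":0,"rz":0.14,"grip":8.5},{"x":0.9,"y":-25.9,"z":6.2,"rx":0,"ry":0,"rz":0.14,"grip":8.5},{"x":0.9,"y":-25.9,"z":6.2,"rx":0,"ry":0,"rz":0.14,"grip":8.5},{"x":0.9,"y":-25.9,"z":6.2,"rx":0,"ry":0,"rz":0.14,"grip":8.5},{"x":0.9,"y":-25.9,"z":6.2,"rx":0,"ry":0,"rz":0.14,"grip":8.5},{"x":0.9,"y":-25.9,"z":6.2,"rx":0,"ry":0,"rz":0.14,"grip":8.5},{"x":0.9,"y":-25.9,"z":6.2,"rx":0,"ry":0,"rz":0.14,"grip":8.5}])

```text
clock: 32.53
ee_pos: [451.0, -366.5, 91.7]
orientation: [0.181, 0.983, 0.0, -0.001]
contact_force: [0.4, -0.5, -0.3]
opening: 84.8
grip_force: 0.0
```

```bash
python3 - <<'E'
from h import *
bot.snapshot("side");s=bot.snapshot("wrist")
r=panel(s,"wrist","panel1");print(r,bot.observe()["ee_pos"])
togo(*r[1],-2,r[2])
cv2.imwrite("pics/w12.png",s["color"][:,:,::-1])
E
```

```text
(0.95, array([ 452.5, -363.5]), np.float64(-0.357), (79.7, 49.2), [np.float64(0.0), np.float64(572.0)]) [ 453.23338287 -363.08656641   93.56488491]
shift cm [ 0.06 -0.07  9.56] rot [ 0.     0.    -0.003] q6 -1.95
shift cm [ 0.06 -0.07  9.56] rot [ 0.000e+00 -1.000e-03  3.139e+00] q6 -1.95
```

View pics/w12.png

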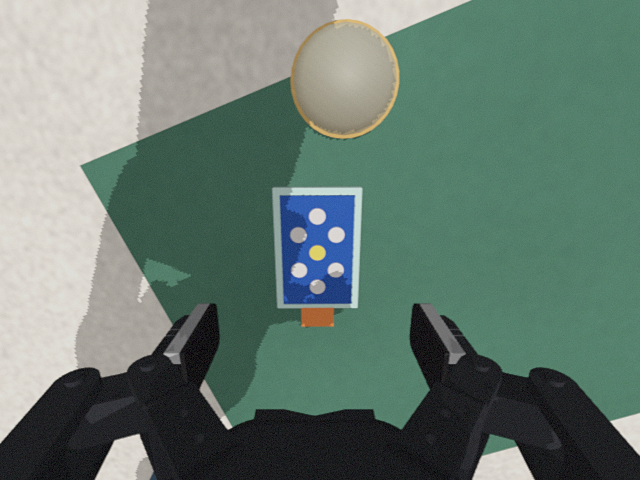

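Blue panel centred (columns 275–362), magnifier well clear at (345,78).

>>> apply_moves(plan=[{"x":0.05,"y":-0.05,"z":3,"rx":0,"ry":0,"rz":0,"grip":8.5},{"x":0.05,"y":-0.05,"z":6,"rx":0,"ry":0,"rz":0,"grip":8.5},{"x":0.05,"y":-0.05,"z":8,"rx":0,"ry":0,"rz":0,"grip":8.5},{"x":0.05,"y":-0.05,"z":9.2,"rx":0,"ry":0,"rz":0,"grip":8.5},{"x":0.05,"y":-0.05,"z":9.6,"rx":0,"ry":0,"rz":0,"grip":8.5},{"x":0.05,"y":-0.05,"z":9.6,"rx":0,"ry":0,"rz":0,"grip":8.5},{"x":0.05,"y":-0.05,"z":9.6,"rx":0,"ry":0,"rz":0,"grip":6.8},{"x":0.05,"y":-0.05,"z":9.6,"rx":0,"ry":0,"rz":0,"grip":6.2}])

```text
clock: 33.35
ee_pos: [452.9, -365.1, -0.6]
orientation: [0.179, 0.984, -0.001, 0.001]
contact_force: [-0.5, 0.2, 0.3]
opening: 63.4
grip_force: 0.9
```

>>> apply_moves(plan=[{"x":0,"y":0,"z":0,"rx":0,"ry":0,"rz":0,"grip":5},{"x":0,"y":0,"z":0,"rx":0,"ry":0,"rz":0,"grip":5},{"x":0,"y":0,"z":0,"rx":0,"ry":0,"rz":0,"grip":5},{"x":0,"y":0,"z":0,"rx":0,"ry":0,"rz":0,"grip":5}])

```text
clock: 33.68
ee_pos: [453.1, -365.4, -0.1]
orientation: [0.179, 0.984, -0.001, 0.002]
contact_force: [0.1, 2.1, 6.8]
opening: 57.4
grip_force: 64.7
```

>>> apply_moves(plan=[{"x":0,"y":0,"z":-1,"rx":0,"ry":0,"rz":0,"grip":5.0},{"x":0,"y":0,"z":-4,"rx":0,"ry":0,"rz":0,"grip":5.0},{"x":0,"y":0,"z":-7.5,"rx":0,"ry":0,"rz":0,"grip":5.0},{"x":0.9,"y":2.4,"z":-9,"rx":0,"ry":0,"rz":0,"grip":5.0},{"x":2.3,"y":6.0,"z":-9,"rx":0,"ry":0,"rz":0,"grip":5.0},{"x":3.7,"y":9.6,"z":-9,"rx":0,"ry":0,"rz":0,"grip":5.0},{"x":5.1,"y":13.3,"z":-9,"rx":0,"ry":0,"rz":0,"grip":5.0},{"x":6.5,"y":17,"z":-9,"rx":0,"ry":0,"rz":0,"grip":5.0}])

```text
clock: 34.35
ee_pos: [450.7, -181.1, 88.4]
orientation: [0.18, 0.984, -0.0, 0.001]
contact_force: [0.2, 0.1, -1.5]
opening: 58.1
grip_force: 64.7
```

>>> apply_moves(plan=[{"x":1.4,"y":3.6,"z":0,"rx":0,"ry":0,"rz":0,"grip":5.0},{"x":2.8,"y":7.2,"z":0,"rx":0,"ry":0,"rz":0,"grip":5.0},{"x":4.2,"y":10.8,"z":0,"rx":0,"ry":0,"rz":0,"grip":5.0},{"x":5.6,"y":14.4,"z":0,"rx":0,"ry":0,"rz":0,"grip":5.0},{"x":7.0,"y":18.0,"z":0,"rx":0,"ry":0,"rz":0,"grip":5.0},{"x":8.3,"y":21.6,"z":0,"rx":0,"ry":0,"rz":0,"grip":5.0},{"x":9.7,"y":25.2,"z":0,"rx":0,"ry":0,"rz":0,"grip":5.0},{"x":11.0,"y":28.8,"z":0,"rx":0,"ry":0,"rz":0,"grip":5.0}])

```text
clock: 35.02
ee_pos: [449.5, 127.7, 88.5]
orientation: [0.179, 0.984, 0.0, 0.001]
contact_force: [0.7, -0.1, -1.3]
opening: 57.9
grip_force: 64.7
```

>>> apply_moves(plan=[{"x":0.7,"y":1.8,"z":0,"rx":0,"ry":0,"rz":-0.06,"grip":5.0},{"x":1.0,"y":2.55,"z":0,"rx":0,"ry":0,"rz":-0.14,"grip":5.0},{"x":1.0,"y":2.55,"z":0,"rx":0,"ry":0,"rz":-0.22,"grip":5.0},{"x":1.0,"y":2.55,"z":0,"rx":0,"ry":0,"rz":-0.3,"grip":5.0},{"x":1.0,"y":2.55,"z":0,"rx":0,"ry":0,"rz":-0.338,"grip":5.0},{"x":1.0,"y":2.55,"z":0,"rx":0,"ry":0,"rz":-0.338,"grip":5.0},{"x":1.0,"y":2.55,"z":0,"rx":0,"ry":0,"rz":-0.338,"grip":5.0},{"x":1.0,"y":2.55,"z":0,"rx":0,"ry":0,"rz":-0.338,"grip":5.0}])

```text
clock: 35.68
ee_pos: [449.5, 153.1, 87.8]
orientation: [0.012, 1.0, -0.0, 0.0]
contact_force: [0.4, 0.0, -0.1]
opening: 58.0
grip_force: 64.8
```

```bash
python3 - <<'E'
from h import *
bot.snapshot("side");s=bot.snapshot("wrist");o=bot.observe();print(o["ee_pos"],o["opening"])
print(panel(s,"wrist","panel1",base=o["ee_pos"][2]+2))
togo(448.2,154.1,15.5,-.019)
E
```

```text
[449.42441748 153.10020707  87.56114063] 57.76007800146656
(0.85, array([446.8, 152.3]), np.float64(-0.022), (78.7, 48.8), [np.float64(0.0), np.float64(191.0)])
shift cm [0.12 0.1  7.2 ] rot [-0.     0.    -0.005] q6 -1.3
shift cm [0.12 0.1  7.2 ] rot [0.    0.    3.137] q6 -1.3
```

>>> apply_moves(plan=[{"x":-0.1,"y":0.15,"z":3,"rx":0,"ry":0,"rz":0,"grip":5},{"x":-0.1,"y":0.15,"z":5.5,"rx":0,"ry":0,"rz":0,"grip":5},{"x":-0.1,"y":0.15,"z":6.7,"rx":0,"ry":0,"rz":0,"grip":5},{"x":-0.1,"y":0.15,"z":7.15,"rx":0,"ry":0,"rz":0,"grip":5},{"x":-0.1,"y":0.15,"z":7.15,"rx":0,"ry":0,"rz":0,"grip":5},{"x":-0.1,"y":0.15,"z":7.15,"rx":0,"ry":0,"rz":0,"grip":7.6},{"x":-0.1,"y":0.15,"z":7.15,"rx":0,"ry":0,"rz":0,"grip":7.6},{"x":-0.1,"y":0.15,"z":7.15,"rx":0,"ry":0,"rz":0,"grip":7.6}])

```text
clock: 36.5
ee_pos: [450.7, 154.7, 16.1]
orientation: [0.012, 1.0, 0.0, 0.0]
contact_force: [-0.0, 0.5, -0.3]
opening: 76.0
grip_force: 0.0
```

>>> apply_moves(plan=[{"x":0,"y":0,"z":-1,"rx":0,"ry":0,"rz":0,"grip":7.6},{"x":0,"y":0,"z":-4,"rx":0,"ry":0,"rz":0,"grip":7.6},{"x":0,"y":0,"z":-8,"rx":0,"ry":0,"rz":0,"grip":7.6},{"x":0,"y":0,"z":-12,"rx":0,"ry":0,"rz":0,"grip":7.6},{"x":0.6,"y":4,"z":-14,"rx":0,"ry":0,"rz":0,"grip":0},{"x":1.2,"y":8,"z":-15,"rx":0,"ry":0,"rz":0,"grip":0},{"x":1.8,"y":12,"z":-15,"rx":0,"ry":0,"rz":0,"grip":0},{"x":2.4,"y":16,"z":-15,"rx":0,"ry":0,"rz":0,"grip":0}])

```text
clock: 37.17
ee_pos: [430.3, 316.2, 168.5]
orientation: [0.012, 1.0, 0.001, 0.002]
contact_force: [1.1, -0.2, -0.8]
opening: 27.7
grip_force: 0.0
```

```bash
python3 - <<'E'
from h import *
for c in("scene","side","wrist"):
    s=bot.snapshot(c); print(c,find(s,c,"start_top",67,2))
    hs=cv2.cvtColor(s["color"],cv2.COLOR_RGB2HSV); m=cv2.inRange(hs,(50,120,40),(80,255,255)); u=proj(s,(421,372,67)).astype(int); w=np.zeros_like(m); cv2.circle(w,tuple(map(int,u)),40,255,-1)
    q=np.argwhere(m&w); 
    if len(q): print(len(q),ray(s,(q.max(0)+q.min(0))[::-1]/2,67).round(1))
    if c!="wrist":
        for i in range(4): print(i,panel(s,c,f"panel{i}",base=16))
    else: cv2.imwrite("pics/w13.png",s["color"][:,:,::-1])
s=bot.snapshot("side"); print([find(s,"side","bobbin_"+n,4) for n in("red","blue")])
togo(421,372,75,-.019)
E
```

```text
scene [(0.73, array([426. , 369.3]))]
5 [419.2 368.9  67. ]
0 (0.6, array([597.8, 154. ]), np.float64(-0.018), (77.6, 48.2), [np.float64(0.0), np.float64(155.0)])
1 (0.72, array([439.5, 136.3]), np.float64(-0.277), (64.8, 20.4), [np.float64(0.0), np.float64(0.0)])
2 (0.73, array([445.6,  32.1]), np.float64(-0.014), (76.5, 47.6), [np.float64(0.0), np.float64(551.0)])
3 None
side [(0.92, array([420.9, 371.6])), (0.66, array([494.9, 145.4]))]
556 [423.  376.1  67. ]
0 None
1 (0.7, array([432.9, 137.4]), np.float64(-0.034), (45.1, 12.7), [np.float64(0.0), np.float64(0.0)])
2 (0.64, array([469.3,  30. ]), np.float64(-1.592), (45.5, 30.7), [np.float64(0.0), np.float64(0.0)])
3 (0.47, array([573.9,  18.5]), np.float64(-0.037), (34.3, 28.6), [np.float64(0.0), np.float64(0.0)])
wrist [(0.56, array([425.6, 372.1]))]
1407 [424.6 370.1  67. ]
[[(0.64, array([594.2, 365.2]))], [(0.85, array([537.1, 364.8]))]]
shift cm [1.06 5.76 9.08] rot [-0.     0.    -0.004] q6 -0.99
shift cm [1.06 5.76 9.08] rot [0.    0.    3.138] q6 -0.99
```

View pics/w13.png

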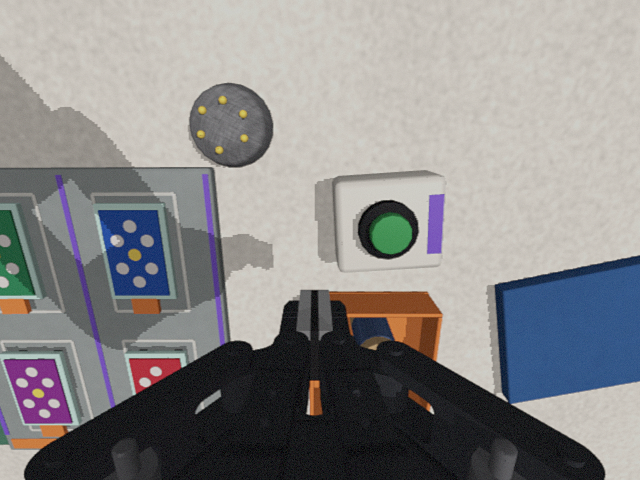

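The wrist picture shows blue, green and purple inside their outlines, with the button at (392,233). Go above the button and recheck from all cameras before pressing.

>>> apply_moves(plan=[{"x":0.8,"y":3.5,"z":1,"rx":0,"ry":0,"rz":0,"grip":0},{"x":0.8,"y":5.6,"z":4,"rx":0,"ry":0,"rz":0,"grip":0},{"x":0.8,"y":5.6,"z":7,"rx":0,"ry":0,"rz":0,"grip":0},{"x":0.8,"y":5.6,"z":8.5,"rx":0,"ry":0,"rz":0,"grip":0},{"x":0.8,"y":5.6,"z":8.5,"rx":0,"ry":0,"rz":0,"grip":0},{"x":0.8,"y":5.6,"z":8.5,"rx":0,"ry":0,"rz":0,"grip":0}])

```text
clock: 38.52
ee_pos: [423.2, 370.3, 80.4]
orientation: [0.011, 1.0, -0.001, -0.001]
contact_force: [-0.5, 0.4, 0.1]
opening: 0.2
grip_force: 0.0
```

```bash
python3 - <<'E'
from h import *
P={0:(598,152),1:(449,154),2:(446,31),3:(597,28)}
for c in("scene","wrist","side"):
    s=bot.snapshot(c)
    for i in range(4): print(c,i,panel(s,c,f"panel{i}",np.array(P[i]),base=16))
    if c=="wrist": print(find(s,c,"start_top",67,1))
    if c=="scene": cv2.imwrite("pics/sc14.png",s["color"][100:400,200:600,::-1].repeat(2,0).repeat(2,1))
o=bot.observe();print(o["ee_pos"],o["contact_force"],o["opening"])
E
```

```text
scene 0 (0.96, array([597.7, 154.1]), np.float64(-0.015), (77.4, 48.2), [np.float64(0.0), np.float64(138.0)])
scene 1 (0.6, array([448.1, 144.7]), np.float64(0.0), (77.0, 25.0), [np.float64(0.0), np.float64(223.0)])
scene 2 (0.56, array([445.2,  32.5]), np.float64(-0.015), (77.3, 48.2), [np.float64(0.0), np.float64(526.0)])
scene 3 (0.88, array([595.2,  29.9]), np.float64(-0.02), (79.7, 50.0), [np.float64(0.0), np.float64(526.0)])
wrist 0 None
wrist 1 None
wrist 2 None
wrist 3 None
[(0.88, array([426. , 372.2]))]
side 0 None
side 1 (0.58, array([449. , 155.2]), np.float64(-0.028), (78.9, 49.4), [np.float64(0.0), np.float64(0.0)])
side 2 None
side 3 None
[423.43002752 370.49561133  80.7610703 ] [ 0.20240208 -0.07474285 -0.42570708] 0.01832308558121728
```

View pics/sc14.png

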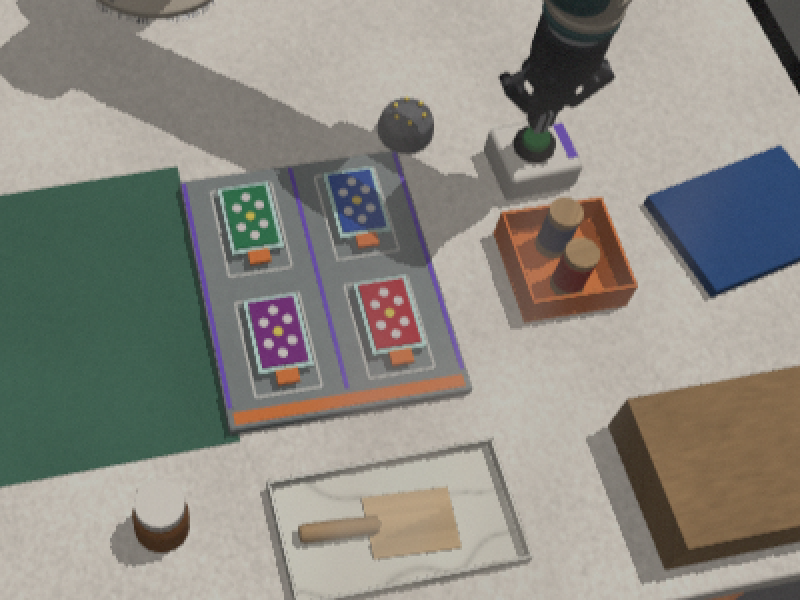

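All four panels sit in their bays with their tabs towards the stripe, and both bobbins are in the box. Press.

>>> apply_moves(plan=[{"x":0.1,"y":0.1,"z":1.0,"rx":0,"ry":0,"rz":0,"grip":0},{"x":0.1,"y":0.1,"z":1.5,"rx":0,"ry":0,"rz":0,"grip":0},{"x":0.1,"y":0.1,"z":1.9,"rx":0,"ry":0,"rz":0,"grip":0},{"x":0.1,"y":0.1,"z":2.2,"rx":0,"ry":0,"rz":0,"grip":0},{"x":0.1,"y":0.1,"z":2.2,"rx":0,"ry":0,"rz":0,"grip":0},{"x":0.1,"y":0.1,"z":2.2,"rx":0,"ry":0,"rz":0,"grip":0},{"x":0.1,"y":0.1,"z":2.2,"rx":0,"ry":0,"rz":0,"grip":0},{"x":0.1,"y":0.1,"z":2.2,"rx":0,"ry":0,"rz":0,"grip":0}])

```text
clock: 39.98
ee_pos: [422.4, 371.7, 60.8]
orientation: [0.011, 1.0, 0.0, 0.0]
contact_force: [-7.3, -5.3, 16.1]
opening: -0.1
grip_force: 8.3
```

>>> apply_moves(plan=[{"x":0,"y":0,"z":0.1,"rx":0,"ry":0,"rz":0,"grip":0},{"x":0,"y":0,"z":0.1,"rx":0,"ry":0,"rz":0,"grip":0},{"x":0,"y":0,"z":0.1,"rx":0,"ry":0,"rz":0,"grip":0},{"x":0,"y":0,"z":-3,"rx":0,"ry":0,"rz":0,"grip":0},{"x":0,"y":0,"z":-7,"rx":0,"ry":0,"rz":0,"grip":0},{"x":0,"y":0,"z":-11,"rx":0,"ry":0,"rz":0,"grip":0},{"x":0,"y":0,"z":-12,"rx":0,"ry":0,"rz":0,"grip":0},{"x":0,"y":0,"z":-12,"rx":0,"ry":0,"rz":0,"grip":0}])

```text
clock: 40.65
ee_pos: [423.8, 372.6, 183.0]
orientation: [0.011, 1.0, 0.002, 0.003]
contact_force: [0.2, 0.2, -0.8]
opening: -0.3
grip_force: 0.0
```

```bash
python3 - <<'E'
from h import *
P={0:(598,152),1:(449,154),2:(446,31),3:(597,28)}
for c in("scene","side"):
    s=bot.snapshot(c)
    for i in range(4): print(c,i,panel(s,c,f"panel{i}",np.array(P[i]),base=16))
    print([find(s,c,"bobbin_"+n,4) for n in("red","blue")])
o=bot.observe();print(o["ee_pos"],o["contact_force"],o["clock"])
E
```

```text
scene 0 (0.84, array([597.8, 154. ]), np.float64(-0.018), (77.6, 48.5), [np.float64(0.0), np.float64(183.0)])
scene 1 (0.72, array([440.3, 157.3]), np.float64(-0.011), (63.1, 48.6), [np.float64(0.0), np.float64(0.0)])
scene 2 (0.97, array([445.2,  32.4]), np.float64(-0.021), (77.5, 48.4), [np.float64(0.0), np.float64(516.0)])
scene 3 (0.88, array([595.2,  29.9]), np.float64(-0.021), (79.9, 50.1), [np.float64(0.0), np.float64(505.0)])
[[(0.94, array([587.2, 366.9]))], [(0.73, array([541., 362.]))]]
side 0 None
side 1 (0.69, array([449.2, 155.2]), np.float64(-0.023), (78.9, 50.3), [np.float64(0.0), np.float64(0.0)])
side 2 (0.95, array([446.1,  31.1]), np.float64(-0.02), (77.1, 47.9), [np.float64(0.0), np.float64(576.0)])
side 3 (0.87, array([597. ,  28.5]), np.float64(-0.013), (80.1, 50.1), [np.float64(0.0), np.float64(112.0)])
[[(0.62, array([596. , 360.6]))], [(0.93, array([540. , 363.2]))]]
[422.46038805 371.52069517 178.72916245] [-0.26226851 -0.61202729  0.763879  ] 41.35
```

All in place, arm clear.

```bash
python3 -c "
from station import bot
print(bot.hand_in())"
```

```text
the job is handed in; nothing more can be done
None
```

I handed in the job with both bobbins in the bead box, all four panels in their bays with tabs towards the stripe, and the start button pressed to its stop; the hand-in call returned no verdict.

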